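# Clear the storage case and pack the crown boxes

### The arm

A 6-joint arm with a two-finger parallel gripper is mounted at the origin on a cart in front of the work surface, level with it; the furniture and walls round the work are solid. World frame = base frame: x ahead of the robot, y to its left, z up, the work surface at z = 0. Lengths are in mm, angles in rad, forces in N, time in s.
With the tool pointing down it reaches from about 275 to 850 mm from the base axis. Payload 5.2 kg.
Tool frame: the origin (TCP) lies midway between the tips of the shut fingers; the grasp point (between the pads) lies 19 mm behind it; x points along the fingers, y is the direction in which the jaws open and shut, and the axes are right-handed (so a half turn about x gives the same grasp; the last joint's range is limited). The gripper opens to 85 mm and grips with 20 to 120 N. Pads are 22 mm wide; open, the fingers measure 114 mm over their backs; the gripper's body (76 mm by 85 mm) begins 54 mm behind the grasp point. The pads swing forward as they close: fully open they stand 13 mm farther back than shut.
Start: joints at [-1.328, 0.259, 1.535, -0, 1.348, -0.203], TCP at [237.169, -496.242, 231.31] pointing down, gripper open.
Joint ranges: [-3.14, 3.14], [-0.91, 2.08], [0.19, 2.58], [-1.22, 4.36], [0.22, 2.71], [-3.12, 3.12]. Speed limits (rad/s): [2.57, 2.57, 3.14, 3.14, 3.14, 3.14].

### API

Orientations are given as a unit quaternion [x, y, z, w].
In Python, from plant import arm gives the robot as it stands. The module is installed in compiled form; this text tells all that it offers.
- The arm moves only by the tool step_arm, never from a script. Its argument "increments" is a list that holds one entry, the list of rows, each a list of 7 numbers: the closure, from 0 (fully open) to 1 (shut), then the shift along the tool's x, y, z in units of 30 mm (1.0 is 30 mm), then the turn, a rotation vector about the tool's x, y, z in units of 5 degrees (1.0 is 5 degrees). In form: [[[gripper, dx, dy, dz, ax, ay, az], ...]]. A call has exactly 10 rows; each row is the pose to reach, as a shift and turn from the pose measured when the call began, along the tool's axes at that moment; what a row does not reach only later rows make up. A row lasts 1/12 s, in which the tool goes at most 41.7 mm and 7.16 degrees, less where a joint would pass 70% of its speed; a pose out of reach is approached as far as the arm can. A call with a gripper value outside its range is refused whole. The fingers move at their own pace and stop on an object; "force" is the grip in N (left out, the last holds). Time passes only in rows, so rows that repeat a pose let the fingers close, or fill a call up. It gives the time, the measured TCP pose, the force and the opening at its end, in the units of the state.
- arm.observe(): the state, without advancing time (a new reading comes with each control period).
- arm.snapshot(name): name is "side" or "top"; returns (picture, depth): 400x640x3 uint8, red, green, blue; 400x640 float32, mm along the optical axis (not along the pixel's ray), 0 where there is no reading.
- arm.camera_info(name): a dict with "fovy" (degrees; the focal length in pixels is half the picture's height over the tangent of half this angle, whatever the lens; pixels are square), "cx", "cy" (the principal point, pixels), "k1" (the pictures are not rectified: a ray, as slopes to the right and down, at radius r is drawn at 1 + k1 r^2 times it, then the intrinsics apply), "cam_to_world" (4x4, takes a point from camera to world coordinates). Camera axes: x right, y down, z forward; pixel columns grow to the right and rows downward; lengths in mm; the calibration is good to about 2 mm. A picture is of the moment at which its call begins. camera_info takes no time and is no camera call.
- arm.job_done(): hands the job in, once; it reports no verdict.
The state is a dict: "clock": time; "joint_pos": joint angles; "joint_vel": joint speeds; "joint_efforts": joint torques, N m; "eef_pos": TCP position; "ee_rot": TCP orientation; "wrist_force": force on the tool from outside, world axes, zero at the start; "wrist_torque": the same for the moment, N m; "width": opening from 0.0 (shut) to 1.0 (fully open).
Only numpy, scipy, OpenCV 4.12 (cv2) and the standard library are available. Lean on these libraries where they do the work, as an engineer would, in place of code of your own. Each camera call takes 0.05 s, during which the arm holds its last target.

### The job

Put the boxes of finished crowns away: shut the lid of every blue crown box and stand it upright and flat in the grey storage case, one box to a compartment. Every plaster offcut, in the case or on the worktop, goes into the green rubber bowl standing at the left. No box may go into the case with its lid still open, and leave everything else on the bench where it is.

Things in the scene. Friction and masses are not known exactly. Their poses are not given: they have to be found in the camera images.
- storage_case: fixed grey open trough, 62 (x) by 240 (y) mm; origin centre of underside. Floor 3 mm thick. Long walls 30 mm high, 54 mm clear between them in x; end walls 12 high; all 4 thick. Ribs at y = -34 and +34, tops 8 mm above the underside, part 3 compartments centred at y = -68, 0, 68. Fingers gripping along y have room inside. A box stands in one with its x along the case x or -x.
- crown_box1: crown box 1, loose, about 175 g, may be absent. Blue base 46 (x) by 36 (y) by 15 mm with foam and a crown, white lid 46 x 36 x 11; shut 26 mm high. Origin: centre of underside, z up. Lid hinge along y at x = +23, z = 15 mm; the open lid reaches at most 50 mm from the origin along +x and 64 mm high. Shut, grip across the 36 mm (along y).
- crown_box1_lid (a joint): lid of crown box 1: 0 shut, 1.57 upright, 1.9 the stop, leaning back over +x. Stiff hinge: stays at any angle, takes about 0.1 to 0.3 N at the free edge to turn; no latch. Push it over from behind (from the hinge side towards the box's -x), then press down near the -x edge.
- crown_box2: crown box 2, loose, about 175 g, may be absent. Blue base 46 (x) by 36 (y) by 15 mm with foam and a crown, white lid 46 x 36 x 11; shut 26 mm high. Origin: centre of underside, z up. Lid hinge along y at x = +23, z = 15 mm; the open lid reaches at most 50 mm from the origin along +x and 64 mm high. Shut, grip across the 36 mm (along y).
- crown_box2_lid (a joint): lid of crown box 2: 0 shut, 1.57 upright, 1.9 the stop, leaning back over +x. Stiff hinge: stays at any angle, takes about 0.1 to 0.3 N at the free edge to turn; no latch. Push it over from behind (from the hinge side towards the box's -x), then press down near the -x edge.
- crown_box3: crown box 3, loose, about 175 g, may be absent. Blue base 46 (x) by 36 (y) by 15 mm with foam and a crown, white lid 46 x 36 x 11; shut 26 mm high. Origin: centre of underside, z up. Lid hinge along y at x = +23, z = 15 mm; the open lid reaches at most 50 mm from the origin along +x and 64 mm high. Shut, grip across the 36 mm (along y).
- crown_box3_lid (a joint): lid of crown box 3: 0 shut, 1.57 upright, 1.9 the stop, leaning back over +x. Stiff hinge: stays at any angle, takes about 0.1 to 0.3 N at the free edge to turn; no latch. Push it over from behind (from the hinge side towards the box's -x), then press down near the -x edge.
- offcut1: plaster offcut 1: cream-white lump, 26 (x) by 22 (y) by about 20 mm, 30 g, loose, may be absent. Origin: centre of the underside as it lies at the start, z up then.
- offcut2: plaster offcut 2: cream-white lump, 26 (x) by 22 (y) by about 20 mm, 30 g, loose, may be absent. Origin: centre of the underside as it lies at the start, z up then.
- offcut3: plaster offcut 3: cream-white lump, 26 (x) by 22 (y) by about 20 mm, 30 g, loose, may be absent. Origin: centre of the underside as it lies at the start, z up then.
- offcut4: plaster offcut 4: cream-white lump, 26 (x) by 22 (y) by about 20 mm, 30 g, loose, may be absent. Origin: centre of the underside as it lies at the start, z up then.
- waste_bowl: green rubber mixing bowl for waste, fixed, 120 mm across the rim, 70 mm high, about 105 mm wide inside at the rim and 58 mm at the floor; it stands on the worktop at the robot's left (a second green bowl far to the right is not meant). Origin: centre of the underside.
- paste_jar: polishing paste jar with brown lid, 65 mm across, 29 high; bystander, loose, to be left alone. Origin: centre of the underside.
- arch_model: cream plaster dental model, 57 x 68 x 28 mm; bystander, loose, to be left alone. Origin: centre of the underside.
- glaze_jar: small jar with black lid, 41 mm across, 35 high; bystander, loose, to be left alone. Origin: centre of the underside.
There are look-alikes about, which are no part of the job. Leave any brown or red look-alike of the crown_box1 alone. Leave any turquoise look-alike of the crown_box2 alone.

How it is judged:
By the outcome, as a careful person would: the job done as asked, in the order asked, and still so for the second after the job is handed in, with the robot touching nothing.
Of crown_box1, crown_box2, crown_box3 only 2 to 3 are there at a start; the rules pass over those that are not, and their reading is None.
Of offcut1, offcut2, offcut3, offcut4 only 3 to 4 are there at a start; the rules pass over those that are not, and their reading is None.
At some moment in a run one of crown_box1, crown_box2, crown_box3 may be knocked a few centimetres aside while the robot is not near it.
It also fails if it takes over 210 s, if anything falls off the work surface, if the arm or the gripper's body presses on something with over 40 N, if the wrist force passes 120 N, or if a joint passes its speed limit or range.

## Working session

There is one attempt and no reset: what is moved stays moved. The work goes in short steps, Python scripts to look and compute and a tool call to move; the robot and the scene stay as the last step left them, time stands still between calls to the robot, and variables do not carry over. Pictures are saved under pics/ and viewed, and the job is handed in when it is done.

Besides the shell and the picture viewer there is one more tool, called after "Request:" by a JSON object that holds its "fn" and its "kwargs", one argument or row to a line. step_arm: Moves the arm, as the interface text tells. Its arguments: {"type":"object","properties":{"increments":{"type":"array","items":{"type":"array","items":{"type":"array","items":{"type":"number"}}}},"force":{"type":"number"}},"required":["increments"]}

```bash
mkdir -p pics
cat > h.py <<'E'
import numpy as np, cv2
from plant import arm
from scipy.spatial.transform import Rotation as R
def snap(n):
    p,d=arm.snapshot(n); np.savez(f'{n}.npz',p=p,d=d); return p,d
def cam(n):
    c=arm.camera_info(n); f=200/np.tan(np.radians(c['fovy'])/2); return c,f
def pts(n,d):
    c,f=cam(n); v,u=np.mgrid[0:400,0:640].astype(float)
    a=(u-c['cx'])/f;b=(v-c['cy'])/f; x,y=a.copy(),b.copy()
    for _ in range(10):
        r2=x*x+y*y; s=1+c['k1']*r2; x=a/s;y=b/s
    P=np.stack([x*d,y*d,d,np.ones_like(d)],-1)
    T=np.array(c['cam_to_world']); W=(P@T.T)[...,:3]; W[d==0]=np.nan; return W
def save(name,p,s=1):
    cv2.imwrite('pics/'+name,cv2.resize(p[...,::-1],None,fx=s,fy=s,interpolation=cv2.INTER_CUBIC))
E
python3 - <<'E'
from h import *
for n in('side','top'):
    p,d=snap(n); save(n+'0.png',p,1.25); c,f=cam(n); print(n,c,f)
print(arm.observe())
E
```

```text
side {'fovy': 54.50518322559045, 'cx': 316.6975247603474, 'cy': 194.8238703348235, 'k1': -0.07257629625681825, 'cam_to_world': array([[-9.48232284e-01, -1.42671925e-01,  2.83725671e-01,
         2.13397121e+02],
       [-3.17260776e-01,  4.65466133e-01, -8.26248679e-01,
         9.77733532e+02],
       [-1.41822013e-02, -8.73490699e-01, -4.86634220e-01,
         6.59825271e+02],
       [ 0.00000000e+00,  0.00000000e+00,  0.00000000e+00,
         1.00000000e+00]])} 388.28084911891915
top {'fovy': 52.0682615344733, 'cx': 328.02249008656287, 'cy': 194.46560373628364, 'k1': 0.019420369943710793, 'cam_to_world': array([[ 2.14434880e-02, -9.85932891e-01,  1.65760401e-01,
         3.74419896e+02],
       [-9.99211176e-01, -2.66779022e-02, -2.94162439e-02,
        -2.21180745e+01],
       [ 3.34245822e-02, -1.64998858e-01, -9.85727231e-01,
         1.31264793e+03],
       [ 0.00000000e+00,  0.00000000e+00,  0.00000000e+00,
         1.00000000e+00]])} 409.44155620944184
{'clock': 0.1, 'joint_pos': array([-1.32784933e+00,  2.59252255e-01,  1.53600344e+00, -8.80079960e-06,
        1.34799180e+00, -2.02782396e-01]), 'joint_vel': array([ 0.00107721, -0.00301563, -0.00381422, -0.00046393, -0.00042932,
        0.00028805]), 'joint_efforts': array([ 1.81589545e-03, -4.46970749e+01, -2.91246468e+01, -4.41941193e-04,
        6.45570210e-03,  1.59221628e-05]), 'eef_pos': array([ 237.0216406 , -495.76855253,  230.55547941]), 'ee_rot': array([-0.68960365, -0.15687335,  0.68963321, -0.15570356]), 'wrist_force': array([-0.15543225, -0.69165476, -0.49661084]), 'wrist_torque': array([ 0.02492759, -0.00745658, -0.04385069]), 'width': 0.9994941159420196}
```

View pics/top0.png

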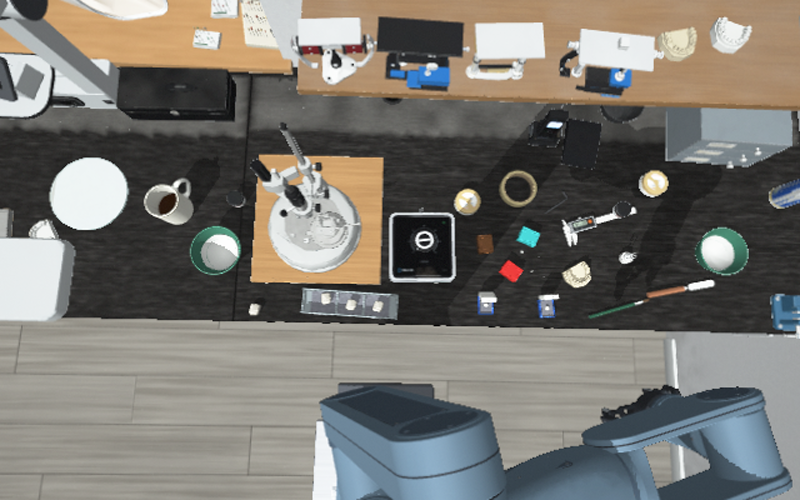

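View pics/side0.png

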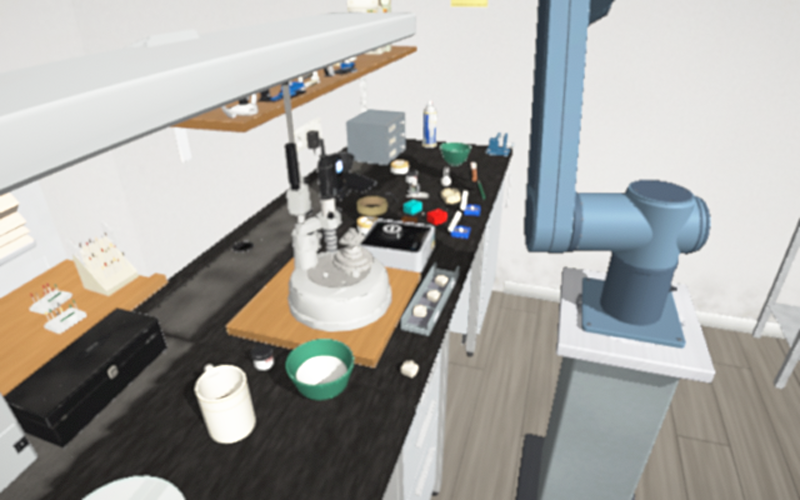

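Run:
```python
from h import *
z=np.load('top.npz');p=z['p'];W=pts('top',z['d'])
a=p[200:270,185:345];save('c1.png',a,5)
a=p[180:270,360:520];save('c2.png',a,5)
z=np.load('side.npz');p2=z['p'];save('c3.png',p2[140:310,230:410],4)
hsv=cv2.cvtColor(p,cv2.COLOR_RGB2HSV)
m=((W[...,2]>4)&(W[...,2]<90)&(W[...,0]<700)&(W[...,0]>180)&(abs(W[...,1])<700)).astype(np.uint8)
n,l,s,c=cv2.connectedComponentsWithStats(m)
for i in range(1,n):
    if s[i,4]>15:
        q=W[l==i]; print(s[i],np.round(c[i]),np.round(np.nanmin(q,0)),np.round(np.nanmax(q,0)))
```

```text
[117 151  25  21 382] [129. 161.] [637. 529.  27.] [700. 579.  90.]
[128 151  27  30 308] [145. 169.] [625. 497.   4.] [700. 576.  90.]
[ 89 156  15  22 156] [ 94. 164.] [630. 664.   4.] [700. 700.  14.]
[181 156  16  11 114] [188. 160.] [675. 368.   4.] [700. 409.  42.]
[ 200  158  107   71 3741] [257. 201.] [480.  12.   4.] [700. 349.  90.]
[364 162  20  11 148] [374. 166.] [ 673. -237.    4.] [ 700. -176.   38.]
[ 310  166   56   61 2919] [338. 198.] [ 491. -182.    4.] [686.  -2.  82.]
[450 166  59  32 527] [473. 178.] [ 597. -655.    4.] [ 699. -459.   47.]
[ 151  180   41   40 1232] [172. 200.] [495. 355.   4.] [628. 501.  76.]
[413 181  20  19 201] [423. 189.] [ 588. -401.    4.] [ 643. -338.   34.]
[381 186  15  17 187] [388. 195.] [ 571. -279.    4.] [ 628. -234.   34.]
[495 201  14  10  93] [501. 206.] [ 557. -646.    4.] [ 588. -605.   61.]
[398 208  21  18 197] [409. 217.] [ 501. -348.    4.] [ 553. -289.   34.]
[449 208  25  22 331] [462. 219.] [ 492. -532.    4.] [ 562. -454.   34.]
[ 240  230   80   26 1033] [279. 242.] [399. -36.   4.] [474. 212.  38.]
[382 232  17  19 231] [389. 241.] [ 420. -288.    4.] [ 478. -236.   64.]
[517 232  11   6  46] [522. 235.] [ 471. -699.    5.] [ 488. -671.   21.]
[430 234  18  21 239] [438. 244.] [ 411. -446.    4.] [ 475. -390.   66.]
[471 239  47  16 123] [493. 246.] [ 414. -672.    4.] [ 465. -519.   15.]
[199 243   9   9  66] [203. 247.] [404. 312.   7.] [429. 337.  28.]
```

View pics/c1.png

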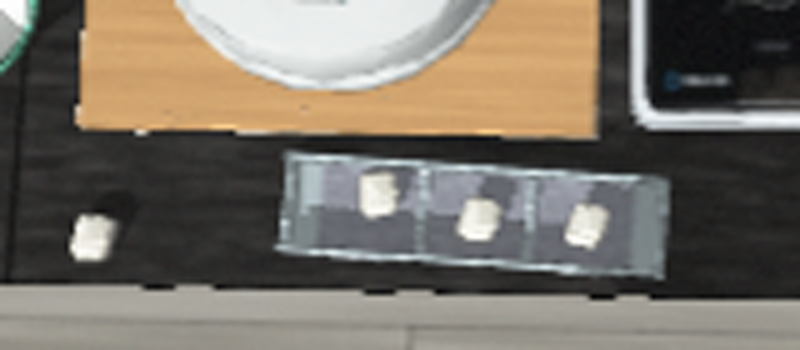

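View pics/c2.png

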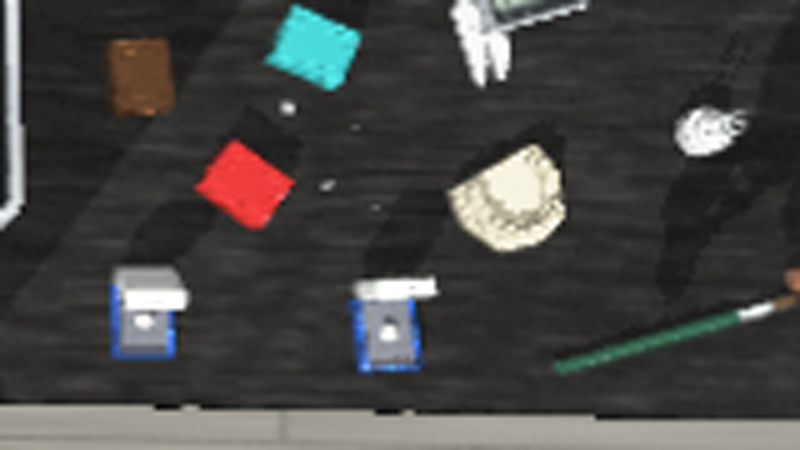

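View pics/c3.png

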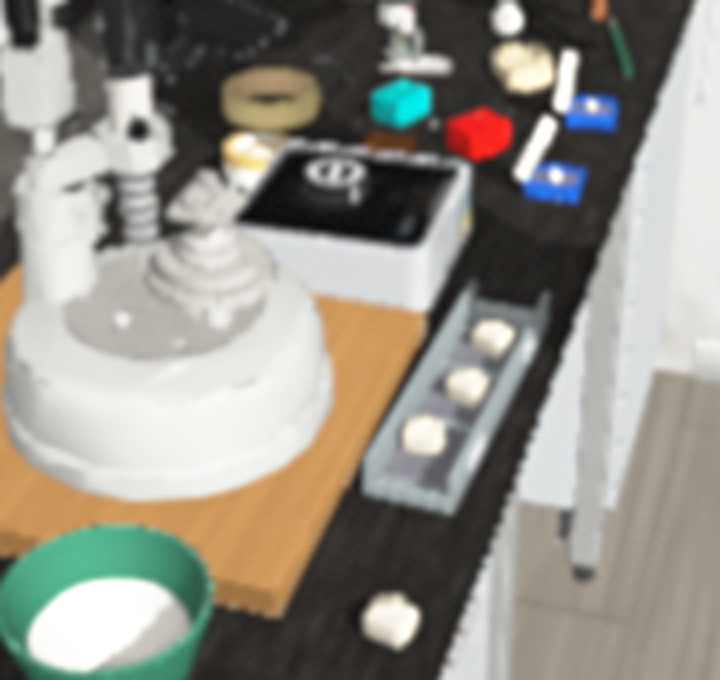

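```bash
cat > meas.py <<'E'
from h import *
def rect(P):
    r=cv2.minAreaRect(P.astype(np.float32)); return [np.round(x,1) for x in r]
def run():
  for n in('top','side'):
    z=np.load(n+'.npz');p=z['p'];W=pts(n,z['d']);hsv=cv2.cvtColor(p,cv2.COLOR_RGB2HSV)
    h,s,v=cv2.split(hsv)
    reg=(W[...,0]>380)&(W[...,0]<640)&(W[...,2]<80)
    blue=(h>108)&(h<130)&(s>130)&(v>60)&reg&(W[...,2]>-3)&(W[...,2]<40)
    m=cv2.dilate(blue.astype(np.uint8),np.ones((3,3)))
    k,l,st,c=cv2.connectedComponentsWithStats(m)
    for i in range(1,k):
        q=W[(l==i)&blue]
        if len(q)>8: print(n,'blue',st[i],rect(q[:,:2]),'z',np.round(np.percentile(q[:,2],[5,50,95])))
    white=(s<70)&(v>150)&reg&(W[...,2]>22)&(W[...,1]<-150)&(W[...,0]<500)
    k,l,st,c=cv2.connectedComponentsWithStats(white.astype(np.uint8))
    for i in range(1,k):
        q=W[(l==i)]
        if len(q)>8: print(n,'lid',st[i],np.round(np.min(q,0)),np.round(np.max(q,0)))
    cream=(h>8)&(h<45)&(s>15)&(s<130)&(v>140)&reg&(W[...,2]>3)&(W[...,2]<40)&(W[...,0]<480)&(W[...,1]>-120)
    k,l,st,c=cv2.connectedComponentsWithStats(cream.astype(np.uint8))
    for i in range(1,k):
        q=W[(l==i)]
        if len(q)>8: print(n,'cream',st[i],rect(q[:,:2]),'z',np.round(np.percentile(q[:,2],[5,50,98])),'mean',np.round(q.mean(0)))
    gr=(h>65)&(h<90)&(s>90)&(W[...,1]>250)&(W[...,0]>400)&(W[...,0]<650)&(W[...,2]>62)&(W[...,2]<78)
    q=W[gr]
    if len(q): print(n,'bowl',rect(q[:,:2]),cv2.minEnclosingCircle(q[:,:2].astype(np.float32)))
    cs=(W[...,1]>-70)&(W[...,1]<240)&(W[...,0]>390)&(W[...,0]<480)&(W[...,2]>24)&(W[...,2]<36)&(s<60)
    q=W[cs];print(n,'casewall',len(q),rect(q[:,:2]))
E
python3 -c "
from meas import *
run()"
```

```text
top blue [381 236  15  17 125] [array([ 439.2, -255.2]), array([44.1, 37. ]), np.float64(0.7)] z [-2.  4. 17.]
top blue [429 239   6  17  73] [array([ 433.1, -394.2]), array([44.9,  4.1]), np.float64(8.4)] z [-0.  5. 16.]
top blue [438 239   7  16  63] [array([ 432.8, -429.3]), array([17.3, 42.7]), np.float64(74.8)] z [-1. 15. 17.]
top lid [357 223   6   3  13] [ 494. -166.   39.] [ 499. -151.   62.]
top lid [384 234  13   8  90] [ 446. -271.   26.] [ 470. -237.   64.]
top lid [432 236  15   4  53] [ 455. -426.   26.] [ 467. -390.   66.]
top lid [626 260  14  10  41] [  380. -1038.    31.] [ 408. -989.   49.]
top cream [261 235   3   5  10] [array([451.4, 142.6]), array([13.3,  5.9]), np.float64(9.4)] z [15. 21. 27.] mean [452. 142.  21.]
top cream [201 243   6   9  21] [array([414.9, 320.7]), array([13.5, 27.5]), np.float64(70.3)] z [13. 18. 26.] mean [417. 319.  18.]
top bowl [array([553.8, 412.5]), array([116.6, 115.7]), np.float64(16.3)] ((554.8836059570312, 412.1712951660156), 59.60468673706055)
top casewall 256 [array([435.3,  87.4]), array([238.7,  62.5]), np.float64(87.3)]
si
[... 489 characters left out ...]
4.9]), array([41.3, 26.3]), np.float64(47.2)] z [ 5. 16. 26.] mean [430.  23.  15.]
side cream [341 232  12  10  64] [array([426.4,  79.5]), array([42.7, 27.1]), np.float64(66.4)] z [ 5. 17. 25.] mean [431.  90.  16.]
side cream [330 244  12  10  60] [array([441.9, 147.9]), array([36.3, 27.8]), np.float64(61.3)] z [ 4. 14. 26.] mean [445. 154.  14.]
side cream [321 289  13  12  81] [array([413.9, 326.3]), array([24.3, 27.7]), np.float64(78.2)] z [ 5. 15. 22.] mean [416. 330.  14.]
side bowl [array([553.3, 414.2]), array([115.1, 117.8]), np.float64(18.5)] ((552.350830078125, 415.3505859375), 60.367149353027344)
side casewall 227 [array([434.8,  90.2]), array([240.6,  63.8]), np.float64(87.7)]
```

Run:
```python
from h import *
z=np.load('top.npz');W=pts('top',z['d']);h,s,v=cv2.split(cv2.cvtColor(z['p'],cv2.COLOR_RGB2HSV))
for u,w in((260.6,238.6),(280.6,244),(302.4,245.2),(203.4,247.4)):
    u,w=int(round(u)),int(round(w)); sl=np.s_[w-6:w+7,u-6:u+7]
    m=(v[sl]>150)&(s[sl]<90)&(W[sl][...,2]>9); q=W[sl][m]
    # biggest comp near center
    n,l,st,c=cv2.connectedComponentsWithStats(m.astype(np.uint8)); i=l[6,6]; q=W[sl][l==i]
    print(len(q),q.mean(0).round(1),np.percentile(q,[3,97],axis=0).round(0).tolist(),cv2.minAreaRect(q[:,:2].astype(np.float32)))
for x0,x1,y0,y1 in((470,520,-60,240),(490,520,-60,240),(460,520,-350,-180)):
    m=(W[...,0]>x0)&(W[...,0]<x1)&(W[...,1]>y0)&(W[...,1]<y1); print(x0,x1,np.nanmax(W[...,2][m]),W[m][np.nanargmax(W[...,2][m])])
# lid profile box1, box2
z2=np.load('side.npz');W2=pts('side',z2['d'])
for c in(-254,-410):
  for V in(W,W2):
    m=(abs(V[...,1]-c)<12)&(V[...,0]>405)&(V[...,0]<500)&(V[...,2]>18)&(V[...,2]<75); q=V[m]; q=q[np.argsort(q[:,2])]; print(c,q[::3].round(0).astype(int)[:,[0,2]].tolist())
r=R.from_quat(arm.observe()['ee_rot']).as_matrix();print(r.round(3))
```

```text
57 [446.1 149.1  21.7] [[434.0, 140.0, 14.0], [457.0, 158.0, 28.0]] ((445.18988037109375, 148.70632934570312), (24.939125061035156, 19.471948623657227), 1.0985416173934937)
58 [432.7  85.4  22.3] [[422.0, 74.0, 18.0], [443.0, 96.0, 28.0]] ((432.5284118652344, 84.87560272216797), (22.520362854003906, 25.0574951171875), 75.83039093017578)
49 [430.2  16.8  22.4] [[420.0, 8.0, 17.0], [442.0, 27.0, 29.0]] ((430.04608154296875, 16.491226196289062), (19.12700080871582, 25.147130966186523), 73.71111297607422)
59 [416.5 324.2  19. ] [[404.0, 315.0, 13.0], [429.0, 334.0, 26.0]] ((416.54827880859375, 325.0195617675781), (24.807270050048828, 22.132070541381836), 0.3027046024799347)
470 520 93.73483311552513 [519.88750258 184.53358462  93.73483312]
490 520 93.73483311552513 [519.88750258 184.53358462  93.73483312]
460 520 51.04556075413029 [ 461.46573744 -241.53985916   51.04556075]
-254 [[445, 18], [439, 19], [473, 23], [473, 24], [469, 26], [470, 30], [469, 34], [466, 39], [465, 42], [462, 44], [462, 49], [462, 50], [446, 55], [459, 56], [446, 57], [452, 59], [449, 59], [455, 60], [458, 60], [446, 61], [455, 61], [452, 62], [455, 62], [452, 63], [455, 64]]
-254 [[441, 19], [464, 44], [453, 58], [451, 59], [455, 61], [454, 63]]
-410 [[436, 18], [433, 20], [470, 38], [465, 57], [465, 60], [462, 61], [465, 61], [456, 62], [456, 63], [458, 64], [465, 65], [462, 65]]
-410 [[460, 23], [456, 61], [458, 62]]
[[-0.     0.431 -0.902]
 [ 0.002 -0.902 -0.431]
 [-1.    -0.002 -0.   ]]
```

Request:
{"fn": "step_arm", "kwargs": {
  "increments": [
    [[1,0.2,0.12,-1.2,0.4,0,0],[1,0.5,0.25,-2.4,0.8,0,0],[1,0.8,0.38,-3.6,1.3,0,0],[1,1.2,0.5,-4.8,1.8,0,0],[1,1.7,0.65,-6.0,2.3,0,0],[1,2.2,0.8,-7.2,2.8,0,0],[1,2.7,0.92,-8.4,3.2,0,0],[1,3.3,1.04,-9.6,3.6,0,0],[1,3.3,1.04,-9.6,3.6,0,0],[1,3.3,1.04,-9.6,3.6,0,0]]
  ]
}}

```text
clock: 0.93
eef_pos: [511.0, -397.3, 129.1]
ee_rot: [-0.704, -0.05, 0.707, -0.046]
wrist_force: [-0.2, -0.7, -0.3]
width: -0.0
```

Request:
{"fn": "step_arm", "kwargs": {
  "increments": [
    [[1,1.2,0.12,0,0,0,0],[1,2.4,0.12,0,0,0,0],[1,2.4,0.12,0,0,0,0],[1,2.4,0.12,0.6,0,0,0],[1,2.45,0.12,1.0,0,0,0],[1,2.45,0.12,1.2,0,0,0],[1,2.45,0.12,1.35,0,0,0],[1,2.45,0.12,1.5,0,0,0],[1,2.45,0.12,1.65,0,0,0],[1,2.45,0.12,1.75,0,0,0]]
  ]
}}

```text
clock: 1.77
eef_pos: [459.1, -408.0, 56.4]
ee_rot: [-0.705, -0.049, 0.706, -0.046]
wrist_force: [-0.7, -0.4, 0.1]
width: -0.004
```

Run:
```python
from h import *
p,d=snap('side'); save('s1.png',p[130:230,320:420],6)
p,d=snap('top'); save('t1.png',p[210:270,360:460],6)
```

```text
(no output)
```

View pics/s1.png

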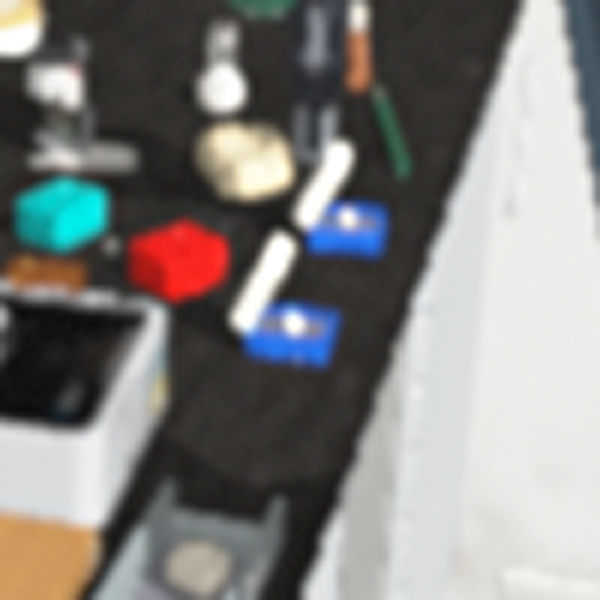

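Request:
{"fn": "step_arm", "kwargs": {
  "increments": [
    [[1,0.1,0,0.27,0,0,0],[1,0.23,0,0.53,0,0,0],[1,0.43,0,0.73,0,0,0],[1,0.63,0,0.9,0,0,0],[1,0.83,0,1.0,0,0,0],[1,0.93,0,1.1,0,0,0],[1,0.97,0,1.2,0,0,0],[1,1.0,0,1.27,0,0,0],[1,1.03,0,1.3,0,0,0],[1,1.03,0,1.3,0,0,0]]
  ]
}}

```text
clock: 2.7
eef_pos: [421.0, -413.0, 26.0]
ee_rot: [-0.705, -0.049, 0.706, -0.046]
wrist_force: [1.4, 1.4, 2.8]
width: -0.002
```

Request:
{"fn": "step_arm", "kwargs": {
  "increments": [
    [[1,0.04,0,0,0,0,0],[1,0.04,0,0,0,0,0],[1,-0.8,0,0,0,0,0],[1,-1.9,0,0,0,0,0],[1,-2.1,-0.8,-0.6,0.2,0,0],[1,-2.1,-1.7,-1.3,0.5,0,0],[1,-2.1,-2.6,-2.0,0.7,0,0],[1,-2.1,-3.5,-2.7,1.0,0,0],[1,-2.1,-4.2,-3.3,1.2,0,0],[1,-2.1,-4.85,-3.76,1.3,0,0]]
  ]
}}

```text
clock: 3.53
eef_pos: [514.2, -252.2, 89.6]
ee_rot: [-0.707, -0.009, 0.708, -0.006]
wrist_force: [0.7, -0.4, 0.3]
width: 0.003
```

Run:
```python
from h import *
import meas
p,d=snap('side'); save('s2.png',p[130:230,320:420],6)
p,d=snap('top'); save('t2.png',p[210:270,360:460],6)
meas.run()
```

```text
top lid [357 223   6   3  13] [ 494. -167.   35.] [ 499. -150.   60.]
top lid [386 234  11   8  42] [ 446. -271.   26.] [ 470. -245.   66.]
top lid [433 239  13  15 137] [ 414. -430.   22.] [ 458. -394.   35.]
top lid [626 260  14  10  41] [  380. -1039.    29.] [ 408. -992.   46.]
top cream [299 241   7   8  38] [array([430.6,  16.9]), array([16.7, 22.5]), np.float64(77.1)] z [19. 23. 27.] mean [431.  17.  23.]
top cream [200 243   8   4  14] [array([424.2, 324.2]), array([20.7,  9.2]), np.float64(88.5)] z [13. 17. 24.] mean [425. 321.  17.]
top bowl [array([553.7, 413.6]), array([115.4, 115.1]), np.float64(27.4)] ((554.3189086914062, 413.01507568359375), 59.25890350341797)
top casewall 258 [array([435.3,  87.3]), array([238.3,  62.3]), np.float64(87.4)]
side blue [370 168  16   6  85] [array([ 430.4, -392.5]), array([51.9, 20.5]), np.float64(16.6)] z [-2.  1.  7.]
side blue [359 179  19  13 178] [array([ 441.6, -270.3]), array([55.6, 78.8]), np.float64(0.6)] z [-2.  6. 15.]
side lid [390 101  23  18 237] [  380. -1135.    23.] [ 500. -988.   80.]
side lid [372 161  12   6  56] [ 41
[... 159 characters left out ...]
1]), array([19.2, 26.4]), np.float64(68.4)] z [ 5. 17. 25.] mean [428.  24.  16.]
side cream [341 232  11  10  63] [array([427.3,  80. ]), array([40.4, 29.2]), np.float64(63.8)] z [ 6. 17. 26.] mean [432.  90.  16.]
side cream [330 244  12  10  60] [array([441.6, 145.1]), array([41.1, 27. ]), np.float64(68.4)] z [ 5. 13. 26.] mean [445. 154.  14.]
side cream [321 289  13  12  81] [array([414.6, 327.8]), array([21.6, 27.3]), np.float64(84.3)] z [ 5. 15. 21.] mean [416. 330.  14.]
side bowl [array([552.4, 415.1]), array([116.2, 117. ]), np.float64(14.8)] ((551.71435546875, 414.95147705078125), 61.02008819580078)
side casewall 236 [array([434.4,  90.9]), array([240.3,  62.8]), np.float64(87.5)]
```

View pics/s2.png

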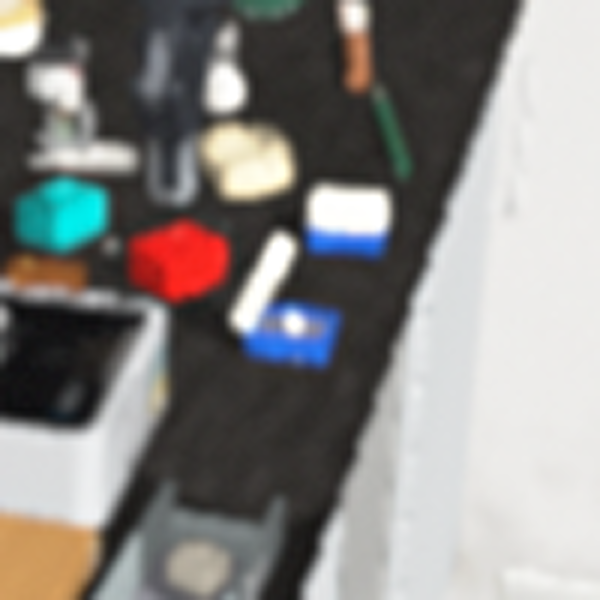

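View pics/t2.png

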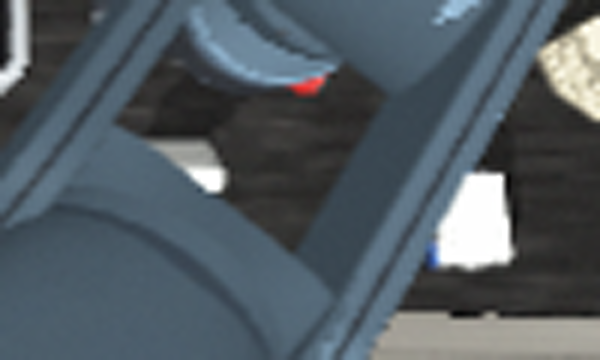

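Request:
{"fn": "step_arm", "kwargs": {
  "increments": [
    [[1,1.1,0.1,0.4,0,0,0],[1,1.1,0.1,0.7,0,0,0],[1,1.1,0.1,1.1,0,0,0],[1,1.12,0.1,1.4,0,0,0],[1,1.15,0.1,1.63,0,0,0],[1,1.23,0.1,1.9,0,0,0],[1,1.37,0.1,2.17,0,0,0],[1,1.57,0.1,2.37,0,0,0],[1,1.77,0.1,2.53,0,0,0],[1,1.97,0.1,2.63,0,0,0]]
  ]
}}

```text
clock: 4.47
eef_pos: [434.8, -255.2, 29.8]
ee_rot: [-0.706, -0.011, 0.708, -0.007]
wrist_force: [-1.5, -0.9, 0.1]
width: -0.003
```

Request:
{"fn": "step_arm", "kwargs": {
  "increments": [
    [[1,0.1,0,0.15,0,0,0],[1,0.14,0,0.26,0,0,0],[1,0.17,0,0.26,0,0,0],[1,0.17,0,0.26,0,0,0],[1,-0.6,0,0.26,0,0,0],[1,-1.7,-0.4,0.26,0,0,0],[0.45,-2.2,-1.5,0.26,0,0,0],[0.45,-2.2,-2.8,0.2,0.1,0,0],[0.45,-2.2,-4.1,0.2,0.2,0,0],[0.45,-2.2,-5.4,0.2,0.3,0,0]]
  ]
}}

```text
clock: 5.3
eef_pos: [424.7, -92.5, 96.9]
ee_rot: [-0.707, -0.001, 0.707, 0.003]
wrist_force: [0.6, 0.6, -0.1]
width: 0.545
```

Run:
```python
from h import *
import meas
p,d=snap('side'); save('s3.png',p[130:230,320:420],6)
p,d=snap('top'); save('t3.png',p[210:270,360:460],6)
o=arm.observe();print(o['eef_pos'],o['width'],o['joint_pos'].round(2));print(R.from_quat(o['ee_rot']).as_matrix().round(3))
```

```text
[422.98265338 -88.48214156  96.18098596] 0.5481780004509343 [-0.47  0.2   1.98  0.01  0.96  1.09]
[[-0.004  0.004 -1.   ]
 [ 0.008 -1.    -0.004]
 [-1.    -0.008  0.004]]
```

View pics/s3.png

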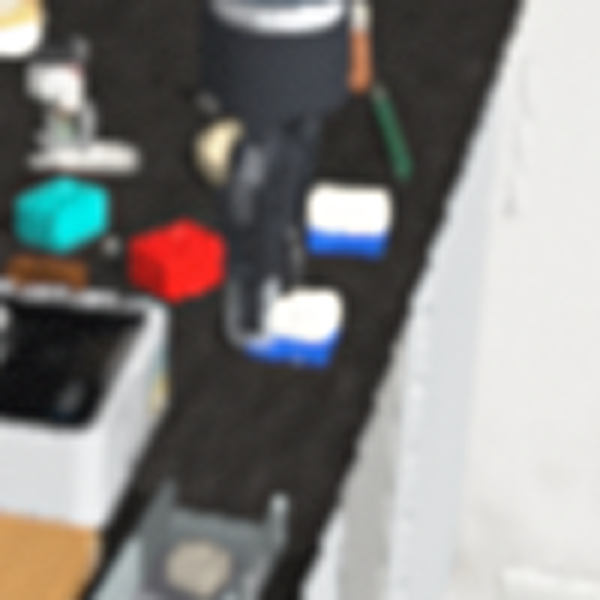

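View pics/t3.png

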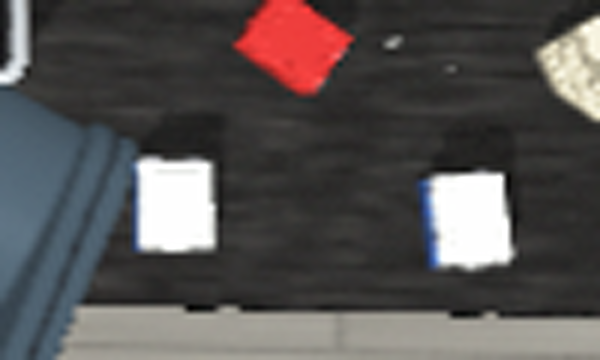

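Request:
{"fn": "step_arm", "kwargs": {
  "increments": [
    [[0.45,0,-1.2,-0.1,0.2,0,0],[0.45,0,-2.4,-0.23,0.4,0,0],[0.45,0,-3.5,-0.23,0.5,0,0],[0.45,0,-3.5,-0.23,0.5,0,0],[0.45,0.8,-3.5,-0.23,0.5,0,0],[0.45,1.8,-3.5,-0.23,0.5,0,0],[0.45,2.6,-3.5,-0.23,0.5,0,0],[0.45,2.95,-3.5,-0.23,0.5,0,0],[0.45,2.95,-3.5,-0.23,0.5,0,0],[0.45,2.95,-3.5,-0.23,0.5,0,0]]
  ]
}}

```text
clock: 6.23
eef_pos: [428.9, 16.5, 8.0]
ee_rot: [-0.705, 0.011, 0.709, 0.017]
wrist_force: [-0.6, -0.1, 0.8]
width: 0.547
```

Request:
{"fn": "step_arm", "kwargs": {
  "increments": [
    [[0.9,0,0,0,0,0,0],[0.9,0,0,0,0,0,0],[0.9,0,0,0,0,0,0],[0.9,0,0,0,0,0,0],[0.9,0,0,0,0,0,0],[0.9,-0.6,0,0,0,0,0],[0.9,-1.5,0,0,0,0,0],[0.9,-2.5,0,0,0,0,0],[0.9,-3.5,0,0,0,0,0],[0.9,-4.0,0,0,0,0,0]]
  ],
  "force": 30
}}

```text
clock: 7.07
eef_pos: [430.9, 15.5, 131.3]
ee_rot: [-0.706, 0.012, 0.708, 0.017]
wrist_force: [0.4, 0.8, -0.3]
width: 0.288
```

Request:
{"fn": "step_arm", "kwargs": {
  "increments": [
    [[0.9,0,-1.2,0.05,0,0,0],[0.9,0,-2.4,0.1,0,0,0],[0.9,0,-3.6,0.15,0,0,0],[0.9,0,-4.8,0.2,0,0,0],[0.9,0,-6.1,0.25,0,0,0],[0.9,0,-7.4,0.3,0,0,0],[0.9,0,-8.7,0.35,0,0,0],[0.9,0,-10,0.4,0,0,0],[0.9,0,-11.2,0.2,0,0,0],[0.9,0,-12.2,-0.6,0,0,0]]
  ]
}}

```text
clock: 7.9
eef_pos: [459.7, 383.5, 133.9]
ee_rot: [-0.705, 0.01, 0.709, 0.015]
wrist_force: [0.2, -0.2, -0.4]
width: 0.288
```

Request:
{"fn": "step_arm", "kwargs": {
  "increments": [
    [[0.9,0,-0.4,-1.1,0,0,0],[0.9,0,-0.8,-2.2,0,0,0],[0.9,0.2,-1.13,-3.1,0,0,0],[0.9,1.2,-1.13,-3.1,0,0,0],[0.9,2.2,-1.13,-3.1,0,0,0],[0.9,2.5,-1.13,-3.1,0,0,0],[0.9,2.5,-1.13,-3.1,0,0,0],[0.5,2.5,-1.13,-3.1,0,0,0],[0.5,2.5,-1.13,-3.1,0,0,0],[0.5,2.5,-1.13,-3.1,0,0,0]]
  ]
}}

```text
clock: 8.73
eef_pos: [554.7, 415.4, 61.4]
ee_rot: [-0.707, 0.01, 0.707, 0.016]
wrist_force: [-0.4, -0.1, -0.1]
width: 0.499
```

Request:
{"fn": "step_arm", "kwargs": {
  "increments": [
    [[0.45,-1.2,0,0,0,0,0],[0.45,-2.2,0,0.1,0,0,0],[0.45,-2.3,0.7,1.0,0,0,0],[0.45,-2.3,1.5,2.0,0,0,0],[0.45,-2.3,2.3,3.0,0,0,0],[0.45,-1.8,3.0,4.0,0,0,0],[0.45,-0.8,3.18,4.55,0,0,0],[0.45,0,3.18,4.55,0,0,0],[0.45,0,3.18,4.55,0,0,0],[0.45,0.6,3.18,4.55,0,0,0]]
  ]
}}

```text
clock: 9.57
eef_pos: [417.4, 326.5, 46.3]
ee_rot: [0.709, -0.008, -0.705, -0.017]
wrist_force: [1.6, 0.1, 0.9]
width: 0.549
```

Run:
```python
from h import *
p,d=snap('side'); save('s4.png',p[200:330,220:380],5)
p,d=snap('top'); save('t4.png',p[170:270,140:320],4)
print(arm.observe()['eef_pos'])
```

```text
[415.26348515 325.26347701  43.09619994]
```

View pics/s4.png

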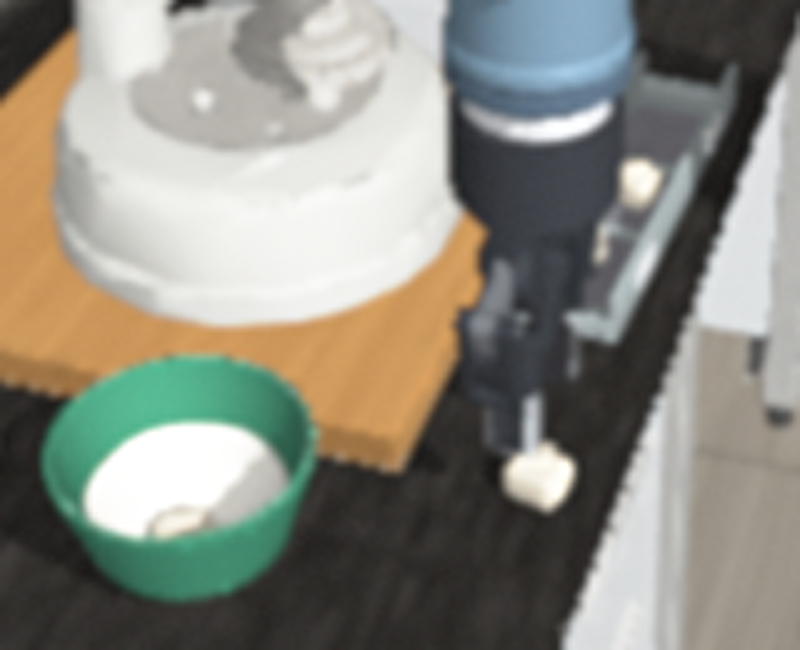

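View pics/t4.png

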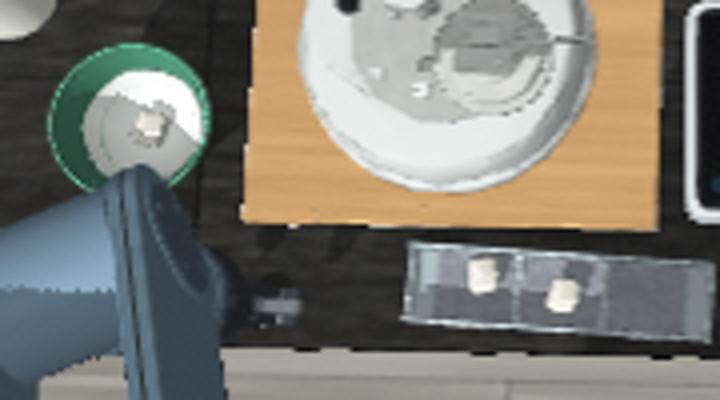

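Request:
{"fn": "step_arm", "kwargs": {
  "increments": [
    [[0.45,0.8,0,0,0,0,0],[0.45,1.2,0,0,0,0,0],[0.45,1.2,0,0,0,0,0],[0.9,1.2,0,0,0,0,0],[0.9,1.2,0,0,0,0,0],[0.9,1.2,0,0,0,0,0],[0.9,1.2,0,0,0,0,0],[0.9,0.3,0,0,0,0,0],[0.9,-0.9,0,0,0,0,0],[0.9,-2.1,0,0,0,0,0]]
  ]
}}

```text
clock: 10.5
eef_pos: [414.5, 324.3, 107.1]
ee_rot: [-0.706, 0.01, 0.708, 0.016]
wrist_force: [-0.4, 0.3, -1.2]
width: 0.243
```

Request:
{"fn": "step_arm", "kwargs": {
  "increments": [
    [[0.9,-0.8,-0.3,0,0,0,0],[0.9,-0.8,-1.1,-0.9,0,0,0],[0.9,-0.8,-1.8,-1.9,0,0,0],[0.9,-0.8,-2.5,-2.9,0,0,0],[0.9,-0.8,-3.0,-3.9,0,0,0],[0.9,0,-3.15,-4.5,0,0,0],[0.9,1.0,-3.15,-4.5,0,0,0],[0.9,1.5,-3.15,-4.5,0,0,0],[0.5,1.5,-3.15,-4.5,0,0,0],[0.5,1.5,-3.15,-4.5,0,0,0]]
  ]
}}

```text
clock: 11.33
eef_pos: [552.1, 413.9, 61.9]
ee_rot: [-0.705, 0.01, 0.709, 0.015]
wrist_force: [0.6, 0.5, -0.1]
width: 0.491
```

Request:
{"fn": "step_arm", "kwargs": {
  "increments": [
    [[0.5,-1.2,0,0,0,0,0],[0.45,-2.2,0.1,0.2,0,0,0],[0.45,-2.4,0.3,1.3,0,0,0],[0.45,-2.4,0.7,2.4,0,0,0],[0.45,-2.4,1.5,3.2,0,0,0],[0.45,-2.4,2.8,3.4,0,0,0],[0.45,-2.4,4.1,3.3,0,0,0],[0.45,-2.4,5.4,3.28,0,0,0],[0.45,-2.4,6.7,3.23,0,0,0],[0.45,-2.0,8.0,3.2,0,0,0]]
  ]
}}

```text
clock: 12.17
eef_pos: [450.4, 176.2, 125.3]
ee_rot: [0.709, -0.009, -0.705, -0.015]
wrist_force: [1.8, 0.2, 0.0]
width: 0.553
```

Run:
```python
from h import *
p,d=snap('side'); save('s5.png',p[200:330,220:380],5)
z=np.load('side.npz');W=pts('side',z['d'])
o=arm.observe();print(o['eef_pos']);print(R.from_quat(o['ee_rot']).as_matrix().round(3))
```

```text
[448.19205064 169.77008973 121.73741563]
[[-0.001 -0.037 -0.999]
 [ 0.003 -0.999  0.037]
 [-1.    -0.003  0.001]]
```

View pics/s5.png

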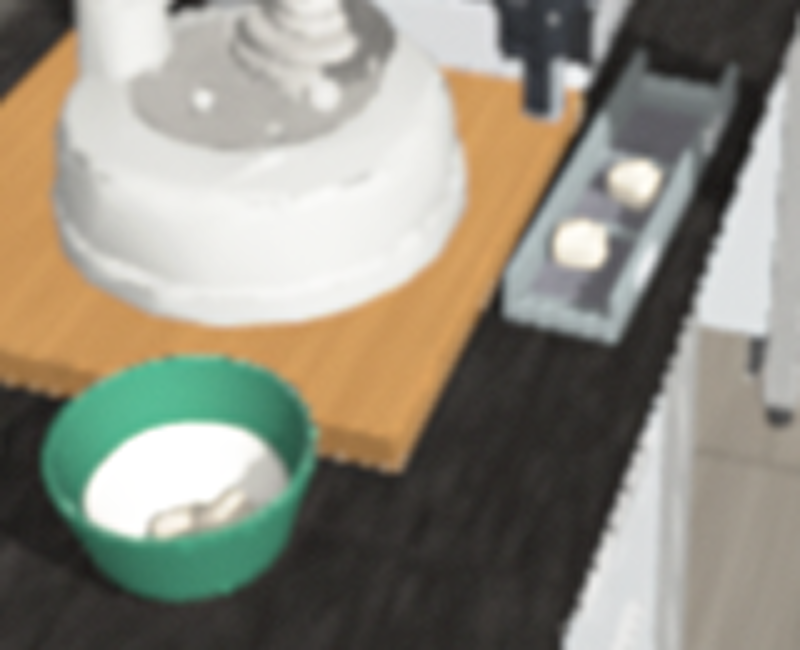

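Request:
{"fn": "step_arm", "kwargs": {
  "increments": [
    [[0.45,0,0.7,0.08,0,0,0],[0.45,0.6,0.7,0.08,0,0,0],[0.45,1.7,0.7,0.08,0,0,0],[0.45,2.7,0.7,0.08,0,0,0],[0.45,3.5,0.7,0.08,0,0,0],[0.45,3.8,0.7,0.08,0,0,0],[0.45,3.8,0.7,0.08,0,0,0],[0.9,3.8,0.7,0.08,0,0,0],[0.9,3.8,0.7,0.08,0,0,0],[0.9,3.8,0.7,0.08,0,0,0]]
  ]
}}

```text
clock: 13.05
eef_pos: [446.7, 149.6, 9.7]
ee_rot: [0.708, -0.012, -0.706, -0.014]
wrist_force: [-0.4, 0.8, 6.3]
width: 0.248
```

Request:
{"fn": "step_arm", "kwargs": {
  "increments": [
    [[0.9,0,0,0,0,0,0],[0.9,0,0,0,0,0,0],[0.9,-0.9,0,0,0,0,0],[0.9,-2.1,0,0,0,0,0],[0.9,-3.3,0,0.1,0,0,0],[0.9,-4.1,-1.0,0.2,0,0,0],[0.9,-4.1,-2.2,0.3,0,0,0],[0.9,-4.1,-3.5,0.4,0,0,0],[0.9,-4.1,-4.8,0.4,0,0,0],[0.9,-4.1,-6.1,0.4,0,0,0]]
  ]
}}

```text
clock: 13.88
eef_pos: [440.8, 334.2, 134.2]
ee_rot: [0.708, -0.012, -0.706, -0.015]
wrist_force: [1.4, -1.6, 0.2]
width: 0.247
```

Request:
{"fn": "step_arm", "kwargs": {
  "increments": [
    [[0.9,0,-1.0,-0.1,0,0,0],[0.9,0,-1.8,-0.8,0,0,0],[0.9,0,-2.4,-1.8,0,0,0],[0.9,0,-2.7,-2.9,0,0,0],[0.9,0.3,-2.74,-3.67,0,0,0],[0.9,1.3,-2.74,-3.67,0,0,0],[0.9,2.2,-2.74,-3.67,0,0,0],[0.9,2.3,-2.74,-3.67,0,0,0],[0.5,2.3,-2.74,-3.67,0,0,0],[0.5,2.3,-2.74,-3.67,0,0,0]]
  ]
}}

```text
clock: 14.72
eef_pos: [554.5, 412.8, 67.1]
ee_rot: [0.709, -0.011, -0.705, -0.015]
wrist_force: [0.4, -0.7, 0.2]
width: 0.496
```

Request:
{"fn": "step_arm", "kwargs": {
  "increments": [
    [[0.5,0,0,0,0,0,0],[0.45,-1.2,0,0,0,0,0],[0.45,-2.2,0.1,0.2,0,0,0],[0.45,-2.2,0.3,1.4,0,0,0],[0.45,-2.2,0.7,2.6,0,0,0],[0.45,-2.2,1.5,3.6,0,0,0],[0.45,-2.2,2.8,3.8,0,0,0],[0.45,-2.2,4.1,3.7,0,0,0],[0.45,-2.2,5.4,3.7,0,0,0],[0.45,-2.2,6.7,3.7,0,0,0]]
  ]
}}

```text
clock: 15.55
eef_pos: [436.3, 214.9, 134.2]
ee_rot: [0.711, -0.01, -0.703, -0.015]
wrist_force: [1.3, -0.9, 0.4]
width: 0.546
```

Request:
{"fn": "step_arm", "kwargs": {
  "increments": [
    [[0.45,0,1.3,0,0,0,0],[0.45,0,2.5,0,0,0,0],[0.45,0,3.7,0,0,0,0],[0.45,0,4.33,-0.03,0,0,0],[0.45,0.8,4.33,-0.03,0,0,0],[0.45,2.0,4.33,-0.03,0,0,0],[0.45,3.1,4.33,-0.03,0,0,0],[0.45,3.9,4.33,-0.03,0,0,0],[0.45,4.2,4.33,-0.03,0,0,0],[0.45,4.2,4.33,-0.03,0,0,0]]
  ]
}}

```text
clock: 16.38
eef_pos: [433.7, 85.8, 7.2]
ee_rot: [0.71, -0.01, -0.704, -0.015]
wrist_force: [-0.7, -0.7, -0.2]
width: 0.554
```

Request:
{"fn": "step_arm", "kwargs": {
  "increments": [
    [[0.9,0,0,0,0,0,0],[0.9,0,0,0,0,0,0],[0.9,0,0,0,0,0,0],[0.9,0,0,0,0,0,0],[0.9,0,0,0,0,0,0],[0.9,-0.9,0,0,0,0,0],[0.9,-2.1,0,0,0,0,0],[0.9,-3.3,0,0,0,0,0],[0.9,-4.2,-0.6,0.1,0,0,0],[0.9,-4.2,-1.8,0.1,0,0,0]]
  ]
}}

```text
clock: 17.22
eef_pos: [435.6, 137.9, 140.4]
ee_rot: [0.715, -0.012, -0.699, -0.016]
wrist_force: [2.3, 0.6, -0.1]
width: 0.244
```

Request:
{"fn": "step_arm", "kwargs": {
  "increments": [
    [[0.9,0,-1.2,0,0,0,0],[0.9,0,-2.4,0.05,0,0,0],[0.9,0,-3.6,0.1,0,0,0],[0.9,0,-4.8,0.15,0,0,0],[0.9,0,-6.0,0.2,0,0,0],[0.9,0,-7.2,0.1,0,0,0],[0.9,0,-8.3,-0.3,0,0,0],[0.9,0,-8.9,-1.3,0,0,0],[0.9,0,-9.2,-2.3,0,0,0],[0.9,0,-9.3,-3.3,0,0,0]]
  ]
}}

```text
clock: 18.05
eef_pos: [545.8, 415.7, 145.6]
ee_rot: [0.715, -0.01, -0.699, -0.015]
wrist_force: [-0.3, -0.6, -0.1]
width: 0.247
```

Request:
{"fn": "step_arm", "kwargs": {
  "increments": [
    [[0.9,1.0,0.1,-0.27,0,0,0],[0.9,2.0,0.1,-0.27,0,0,0],[0.9,2.6,0.1,-0.27,0,0,0],[0.9,2.6,0.1,-0.27,0,0,0],[0.5,2.6,0.1,-0.27,0,0,0],[0.5,2.6,0.1,-0.27,0,0,0],[0.5,2.6,0.1,-0.27,0,0,0],[0.5,1.4,0.1,-0.27,0,0,0],[0.5,0.3,0.1,0,0,0,0],[0.5,0.3,0.1,1.0,0,0,0]]
  ]
}}

```text
clock: 18.88
eef_pos: [523.7, 415.9, 145.9]
ee_rot: [0.721, -0.008, -0.692, -0.019]
wrist_force: [1.6, 1.0, 1.1]
width: 0.503
```

Run:
```python
from h import *
p,d=snap('side'); save('s6.png',p[140:330,220:420],4)
import meas
p,d=snap('top'); meas.run(); save('t6.png',p[170:270,140:460],2.5)
o=arm.observe();print(o['eef_pos']);r=R.from_quat(o['ee_rot']);print(r.as_matrix().round(3), o['joint_pos'].round(2))
# rotvec to case aligned: tool x=-Z, y at -92.5
a=np.radians(-92.5);y=np.array([np.cos(a),np.sin(a),0]);x=np.array([0,0,-1.]);T=np.c_[x,y,np.cross(x,y)]
print((r.inv()*R.from_matrix(T)).as_rotvec(degrees=True)/5)
```

```text
top blue [429 239   5  16  54] [array([ 434.8, -393.2]), array([41.6,  2. ]), np.float64(3.9)] z [-3.  1.  8.]
top lid [356 223   7   3  14] [ 494. -166.   33.] [ 499. -150.   63.]
top lid [384 237  12  15 154] [ 417. -274.   22.] [ 461. -239.   33.]
top lid [432 239  14  15 169] [ 414. -431.   22.] [ 458. -392.   34.]
top lid [626 260  14  10  41] [  380. -1038.    32.] [ 408. -991.   46.]
top bowl [array([555.3, 408.3]), array([117.1, 105.9]), np.float64(16.2)] ((555.1796264648438, 413.0390625), 60.17591857910156)
top casewall 216 [array([435. ,  87.3]), array([238.1,  63.1]), np.float64(87.5)]
side blue [369 168  16   6  85] [array([ 436. , -394.3]), array([53., 25.]), np.float64(3.9)] z [-1.  2.  7.]
side blue [359 185  18   7  98] [array([ 438.4, -241.3]), array([53.9, 23.4]), np.float64(13.7)] z [-2.  2. 10.]
side lid [390 101  23  18 241] [  380. -1136.    22.] [ 500. -993.   80.]
side lid [372 161  12   6  57] [ 412. -429.   22.] [ 457. -388.   30.]
side lid [362 178  14   7  71] [ 416. -276.   22.] [ 462. -233.   30.]
side bowl [array([551.8, 415.8]), array([115.7, 116.3]), np.float64(72.8)] ((551.9044189453125, 414.8269958496094), 60.078460693359375)
side casewall 214 [array([434.3,  89.4]), array([239.3,  62.9]), np.float64(87.7)]
[513.90962317 415.15164659 140.3353011 ]
[[ 0.027 -0.033 -0.999]
 [ 0.01  -0.999  0.034]
 [-1.    -0.011 -0.027]] [ 0.51  0.5   1.4  -0.    1.21  2.12]
[ 0.11448635 -0.30614222  0.12657975]
```

View pics/s6.png

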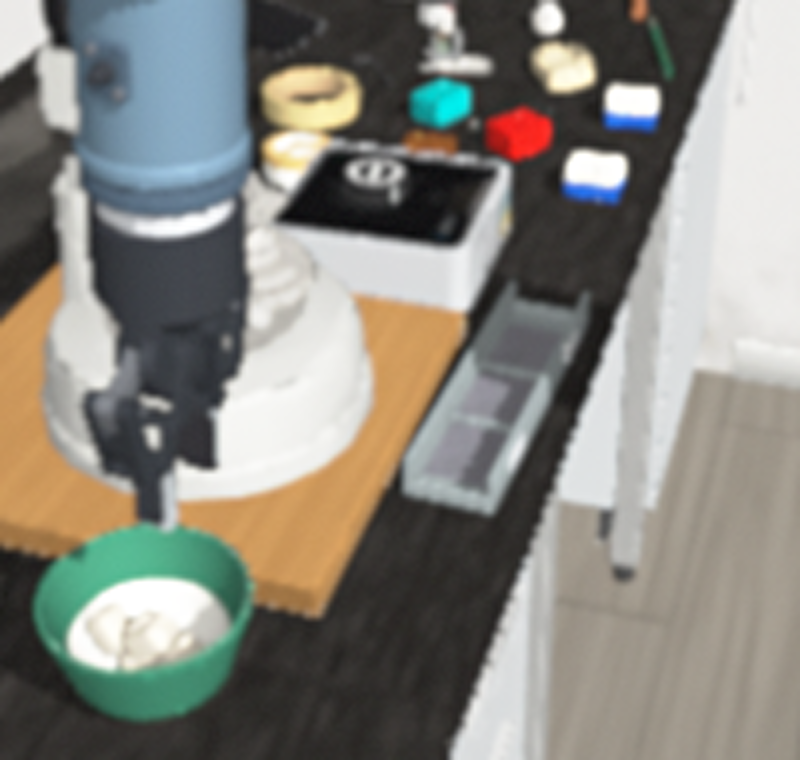

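View pics/t6.png

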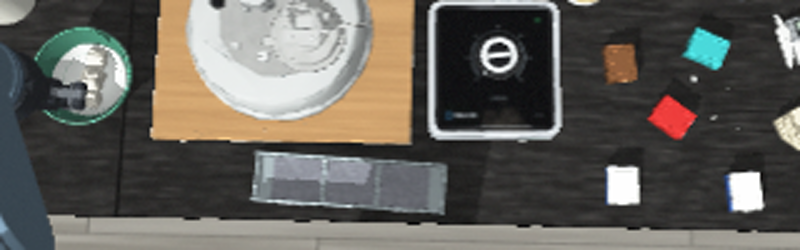

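Request:
{"fn": "step_arm", "kwargs": {
  "increments": [
    [[0.4,-0.3,0.1,1.1,0,-0.3,0.1],[0.3,-0.3,0.5,2.1,0,-0.3,0.1],[0.2,-0.3,1.5,2.5,0,-0.3,0.1],[0.2,-0.3,2.8,2.4,0,-0.3,0.1],[0.2,-0.3,4.1,2.3,0,-0.3,0.1],[0.2,-0.3,5.4,2.3,0,-0.3,0.1],[0.2,-0.3,6.7,2.3,0,-0.3,0.1],[0.2,-0.3,8.0,2.3,0,-0.3,0.1],[0.2,-0.3,9.3,2.3,0,-0.3,0.1],[0.2,-0.3,10.6,2.2,0,-0.3,0.1]]
  ]
}}

```text
clock: 19.82
eef_pos: [437.2, 97.8, 145.5]
ee_rot: [0.708, -0.011, -0.706, -0.012]
wrist_force: [0.4, 0.4, 0.8]
width: 0.799
```

Request:
{"fn": "step_arm", "kwargs": {
  "increments": [
    [[0.2,0,1.3,0,0,0,0],[0.2,0,2.6,0,0,0,0],[0.2,0,3.9,0,0,0,0],[0.2,0,5.2,0,0,0,0],[0.2,0,6.5,0,0,0,0],[0.2,0,7.6,0,0,0,0],[0.2,0,7.6,0,0,0,0],[0.2,0,7.6,0,0,0,0],[0.2,0,7.6,0,0,0,0],[0.2,0,7.6,0,0,0,0]]
  ]
}}

```text
clock: 20.65
eef_pos: [429.8, -129.2, 145.5]
ee_rot: [0.708, -0.011, -0.706, -0.012]
wrist_force: [-0.5, 0.0, 0.0]
width: 0.8
```

```bash
cat > boxes.py <<'E'
from h import *
def go():
    p,d=snap('top');W=pts('top',d);h,s,v=cv2.split(cv2.cvtColor(p,cv2.COLOR_RGB2HSV))
    m=(s<60)&(v>150)&(W[...,2]>20)&(W[...,2]<38)&(W[...,0]>390)&(W[...,0]<520)&(W[...,1]<-40)&(W[...,1]>-520)
    n,l,st,c=cv2.connectedComponentsWithStats(m.astype(np.uint8))
    for i in range(1,n):
        if st[i,4]>80:
            q=W[l==i]; r=cv2.minAreaRect(q[:,:2].astype(np.float32))
            # pixel-level moments for the angle
            k=np.cov(q[:,:2].T);w,V=np.linalg.eigh(k);a=np.degrees(np.arctan2(V[1,1],V[0,1]))
            print('lid top',st[i],np.round(q.mean(0),1),[np.round(x,1) for x in r],'pca',a.round(1))
    o=arm.observe();r=R.from_quat(o['ee_rot']);print(o['clock'],o['eef_pos'].round(1),o['joint_pos'].round(2));print(r.as_matrix().round(3))
    return p
def rv(deg):
    r=R.from_quat(arm.observe()['ee_rot'])
    a=np.radians(deg);y=np.array([np.cos(a),np.sin(a),0]);x=np.array([0,0,-1.]);T=np.c_[x,y,np.cross(x,y)]
    print('turn',((r.inv()*R.from_matrix(T)).as_rotvec(degrees=True)/5).round(2))
E
python3 - <<'E'
from boxes import *
p=go();save('t7.png',p[200:280,340:460],6);p,d=snap('side');save('s7.png',p[130:230,320:420],6);rv(-90)
E
```

```text
lid top [432 239  14  15 174] [ 435.7 -410.2   27.2] [array([ 435.9, -411.2]), array([44.1, 37.4]), np.float64(2.2)] pca -176.7
20.7 [ 429.8 -128.9  145.4] [-0.54  0.16  1.89  0.    1.09  1.06]
[[ 0.004 -0.031 -1.   ]
 [ 0.002 -1.     0.031]
 [-1.    -0.002 -0.004]]
turn [-0.35 -0.04  0.02]
```

View pics/t7.png

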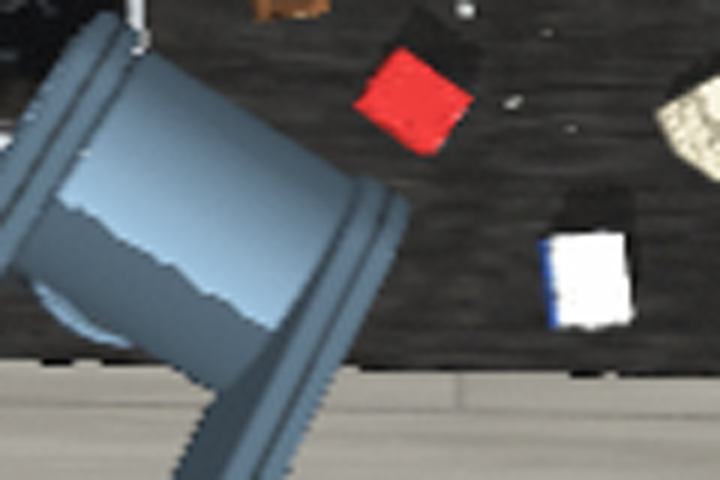

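View pics/s7.png

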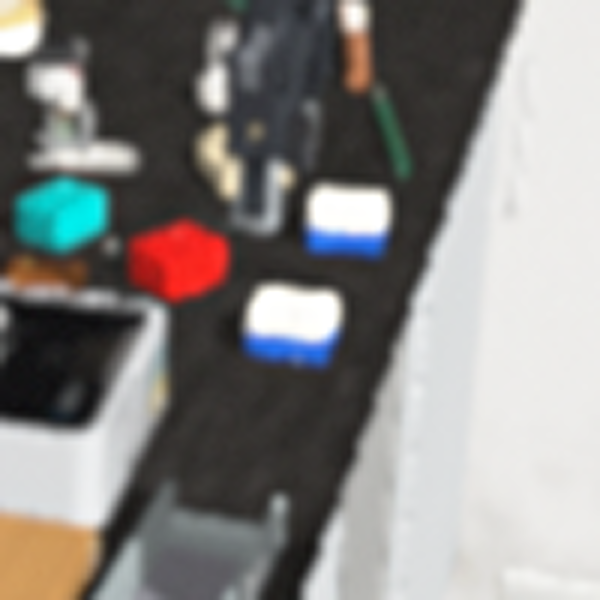

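Request:
{"fn": "step_arm", "kwargs": {
  "increments": [
    [[0.2,0,1.2,-0.1,-0.2,0,0],[0.2,0,2.4,-0.3,-0.4,0,0],[0.2,0,3.5,-0.43,-0.5,0,0],[0.2,0.3,4.23,-0.43,-0.5,0,0],[0.2,1.2,4.23,-0.43,-0.5,0,0],[0.2,2.3,4.23,-0.43,-0.5,0,0],[0.2,3.4,4.23,-0.43,-0.5,0,0],[0.2,4.3,4.23,-0.43,-0.5,0,0],[0.2,4.7,4.23,-0.43,-0.5,0,0],[0.2,4.7,4.23,-0.43,-0.5,0,0]]
  ]
}}

```text
clock: 21.58
eef_pos: [437.9, -253.0, 1.1]
ee_rot: [-0.707, -0.007, 0.707, -0.003]
wrist_force: [-0.3, 0.6, 0.5]
width: 0.799
```

Request:
{"fn": "step_arm", "kwargs": {
  "increments": [
    [[0.2,-0.13,0.08,-0.03,0,0,0],[0.2,-0.13,0.08,-0.03,0,0,0],[0.8,-0.13,0.08,-0.03,0,0,0],[0.8,-0.13,0.08,-0.03,0,0,0],[0.8,-0.13,0.08,-0.03,0,0,0],[0.8,-0.13,0.08,-0.03,0,0,0],[0.8,-0.13,0.08,-0.03,0,0,0],[0.8,-0.13,0.08,-0.03,0,0,0],[0.8,-0.7,0.08,-0.03,0,0,0],[0.8,-1.5,0.08,-0.03,0,0,0]]
  ],
  "force": 45
}}

```text
clock: 22.42
eef_pos: [437.3, -254.4, 45.1]
ee_rot: [-0.706, -0.009, 0.709, -0.002]
wrist_force: [0.2, 0.9, -1.8]
width: 0.41
```

Run:
```python
from boxes import *
p=go();save('t8.png',p[200:280,340:460],6);p,d=snap('side');save('s8.png',p[130:230,320:420],6);rv(-90)
```

```text
22.4667 [ 440.2 -256.8   50.4] [-0.75  0.39  1.86  0.01  0.9   0.8 ]
[[ 0.002  0.015 -1.   ]
 [ 0.004 -1.    -0.015]
 [-1.    -0.003 -0.002]]
turn [ 0.17 -0.04  0.02]
```

View pics/s8.png

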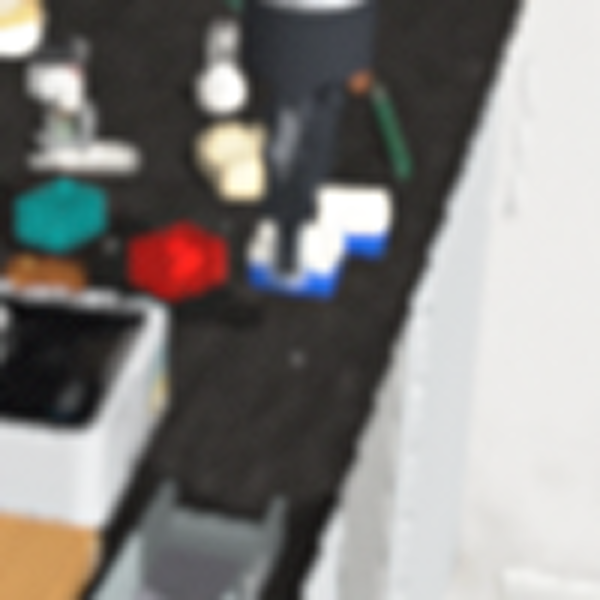

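Request:
{"fn": "step_arm", "kwargs": {
  "increments": [
    [[0.8,-0.8,0,0,0,0,0],[0.8,-1.6,-0.3,0,0.1,0,0],[0.8,-1.7,-1.4,0,0.2,0,0],[0.8,-1.7,-2.6,0.05,0.3,0,0],[0.8,-1.7,-3.8,0.1,0.4,0,0],[0.8,-1.7,-5.0,0.1,0.5,0,0],[0.8,-1.7,-6.2,0.15,0.6,0,0],[0.8,-1.7,-7.4,0.15,0.67,0,0],[0.8,-1.7,-8.4,0.15,0.67,0,0],[0.8,-1.7,-9.1,0.15,0.67,0,0]]
  ]
}}

```text
clock: 23.35
eef_pos: [430.7, 18.1, 100.3]
ee_rot: [0.708, -0.014, -0.706, -0.016]
wrist_force: [-0.4, -0.6, -1.6]
width: 0.407
```

Request:
{"fn": "step_arm", "kwargs": {
  "increments": [
    [[0.8,0.2,0,0,0,0,0],[0.8,0.5,0,0,0,0,0],[0.8,0.9,0,0,0,0,0],[0.8,1.2,0,0,0,0,0],[0.8,1.3,0,0,0,0,0],[0.8,1.3,0,0,0,0,0],[0.8,1.3,0,0,0,0,0],[0.8,1.3,0,0,0,0,0],[0.8,1.3,0,0,0,0,0],[0.8,1.3,0,0,0,0,0]]
  ]
}}

```text
clock: 24.18
eef_pos: [431.3, 17.9, 61.8]
ee_rot: [0.708, -0.014, -0.706, -0.016]
wrist_force: [0.3, 0.2, -1.6]
width: 0.41
```

Run:
```python
from boxes import *
p=go();save('t9.png',p[200:280,220:340],6);p,d=snap('side');save('s9.png',p[170:290,290:410],6);rv(-92.5)
W=pts('side',d);h,s,v=cv2.split(cv2.cvtColor(p,cv2.COLOR_RGB2HSV))
m=(h>105)&(h<130)&(s>130)&(v>60)&(W[...,1]>-40)&(W[...,1]<80)
q=W[m];print(len(q),np.percentile(q,[2,50,98],axis=0).round(1))
print(cv2.boundingRect(m.astype(np.uint8)))
w=(s<40)&(v>200)&(W[...,1]>-40)&(W[...,1]<80)&(W[...,2]>45)&(W[...,0]<480);q=W[w];print(len(q),np.percentile(q,[2,50,98],axis=0).round(1))
```

```text
lid top [432 239  14  16 174] [ 435.9 -410.2   26.8] [array([ 435.6, -410.5]), array([47.5, 37.6]), np.float64(9.9)] pca -173.3
24.2333 [431.2  18.   61.7] [-0.22  0.25  2.03  0.    0.86  1.39]
[[ 0.004 -0.043 -0.999]
 [ 0.003 -0.999  0.043]
 [-1.    -0.003 -0.004]]
turn [ 0.01 -0.04  0.03]
37 [[408.3 -37.5  56.4]
 [447.4  34.4  62.6]
 [849.5  38.5 419.4]]
(216, 75, 145, 141)
39 [[-62.2   7.   71.7]
 [409.4  29.9  82.8]
 [450.6  37.7 288.8]]
```

View pics/s9.png

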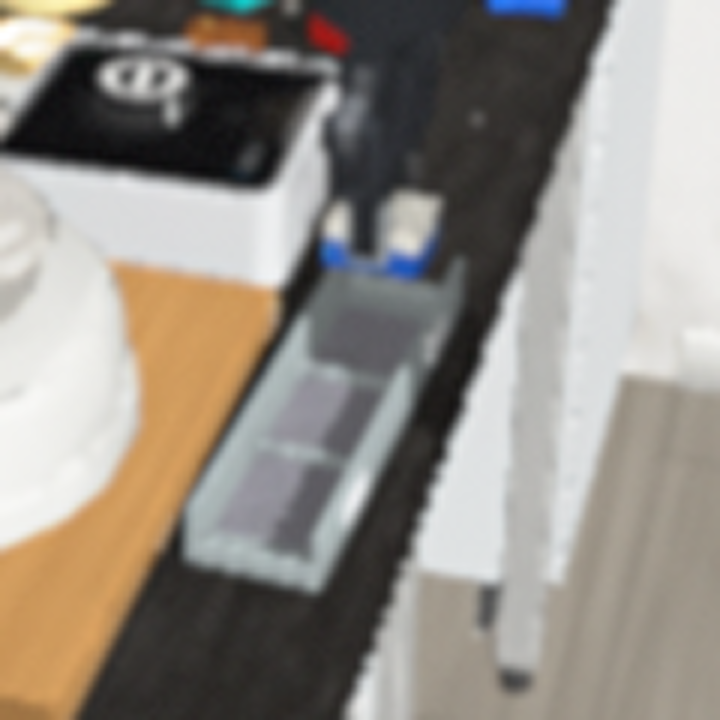

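View pics/t9.png

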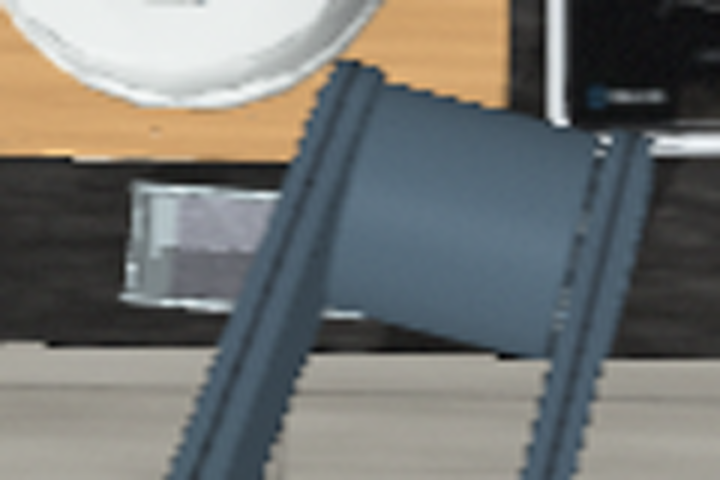

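```bash
cat > edge.py <<'E'
from h import *
def ray(n,u,v):
    c,f=cam(n);a=(u-c['cx'])/f;b=(v-c['cy'])/f;x,y=a,b
    for _ in range(10): s=1+c['k1']*(x*x+y*y);x=a/s;y=b/s
    T=np.array(c['cam_to_world']);return T[:3,3],T[:3,:3]@np.array([x,y,1])
def hit(n,u,v,ax,val):
    o,d=ray(n,u,v);t=(val-o[ax])/d[ax];return o+t*d
E
python3 - <<'E'
from edge import *
z=np.load('side.npz');p=z['p'].astype(int)
for v in (210,211,212,213,214,215):
    print(v,[(int(u),*p[v,u].tolist()) for u in list(range(341,349))+list(range(357,366))])
b=p[...,2]-p[...,0]
for v in range(209,217):
    r=b[v,335:370]; th=60; i=np.where(r>th)[0]
    if len(i)>1:
        l,rr=i[0],i[-1]
        L=335+l-(r[l]-th)/(r[l]-r[l-1]);Rr=335+rr+(r[rr]-th)/(r[rr]-r[rr+1])
        print(v,L,Rr,hit('side',L,v,1,37.).round(1),hit('side',Rr,v,1,35.).round(1))
E
```

```text
210 [(341, 100, 99, 99), (342, 52, 51, 52), (343, 60, 73, 97), (344, 91, 115, 160), (345, 111, 134, 187), (346, 125, 142, 187), (347, 124, 134, 161), (348, 91, 97, 108), (357, 220, 219, 210), (358, 223, 220, 210), (359, 202, 200, 195), (360, 155, 159, 171), (361, 100, 111, 143), (362, 63, 74, 104), (363, 57, 58, 68), (364, 55, 53, 51), (365, 53, 50, 46)]
211 [(341, 71, 70, 68), (342, 38, 39, 43), (343, 45, 71, 107), (344, 59, 106, 172), (345, 62, 110, 191), (346, 80, 112, 184), (347, 95, 113, 155), (348, 79, 87, 106), (357, 197, 200, 207), (358, 206, 207, 209), (359, 182, 185, 193), (360, 127, 136, 164), (361, 72, 90, 132), (362, 51, 62, 92), (363, 56, 55, 62), (364, 53, 49, 47), (365, 53, 51, 47)]
212 [(341, 51, 49, 46), (342, 31, 31, 38), (343, 39, 67, 107), (344, 47, 100, 172), (345, 44, 101, 193), (346, 58, 101, 186), (347, 80, 105, 163), (348, 85, 98, 126), (357, 139, 153, 196), (358, 152, 161, 195), (359, 132, 143, 178), (360, 88, 104, 150), (361, 52, 70, 113), (362, 50, 56, 76), (363, 52, 49, 52), (364, 53, 49, 46), (365, 58, 57, 54)]
213 [(341, 37, 35, 31), (342, 33, 32, 36),
[... 788 characters left out ...]
 103, 113, 129), (357, 45, 90, 178), (358, 42, 86, 169), (359, 41, 72, 139), (360, 48, 60, 97), (361, 50, 50, 59), (362, 51, 47, 46), (363, 54, 52, 49), (364, 74, 76, 75), (365, 94, 98, 98)]
210 343.71875 346.08 [453.8  37.   68.5] [447.2  35.   68.5]
211 342.96491228070175 347.0 [456.   37.   64.7] [444.4  35.   65.6]
212 342.8688524590164 361.0285714285714 [456.2  37.   61.2] [402.7  35.   69.8]
213 343.0980392156863 360.61764705882354 [455.4  37.   57.9] [403.7  35.   66.2]
214 344.4166666666667 360.36 [451.4  37.   55.2] [404.3  35.   62.7]
215 353.39130434782606 359.7755102040816 [424.4  37.   56.7] [405.9  35.   59. ]
216 356.3333333333333 358.25 [415.5  37.   55. ] [410.3  35.   54.7]
```

Request:
{"fn": "step_arm", "kwargs": {
  "increments": [
    [[0.8,0,0.07,-0.05,0,0,0],[0.8,0.3,0.07,-0.05,0,0,0],[0.8,0.6,0.07,-0.05,0,0,0],[0.8,0.9,0.07,-0.05,0,0,0],[0.8,1.1,0.07,-0.05,0,0,0],[0.8,1.3,0.07,-0.05,0,0,0],[0.8,1.4,0.07,-0.05,0,0,0],[0.8,1.5,0.07,-0.05,0,0,0],[0.8,1.6,0.07,-0.05,0,0,0],[0.8,1.6,0.07,-0.05,0,0,0]]
  ]
}}

```text
clock: 25.12
eef_pos: [432.5, 16.1, 13.3]
ee_rot: [0.708, -0.014, -0.706, -0.016]
wrist_force: [-0.1, 0.6, -1.4]
width: 0.409
```

Request:
{"fn": "step_arm", "kwargs": {
  "increments": [
    [[0.8,0.08,0,0,0,0,0],[0.8,0.14,0,0,0,0,0],[0.8,0.18,0,0,0,0,0],[0.8,0.18,0,0,0,0,0],[0.5,0.18,0,0,0,0,0],[0.5,0.18,0,0,0,0,0],[0.5,0.18,0,0,0,0,0],[0.5,0.18,0,0,0,0,0],[0.5,-0.3,0,0,0,0,0],[0.5,-0.8,0,0,0,0,0]]
  ]
}}

```text
clock: 25.95
eef_pos: [431.4, 16.2, 36.7]
ee_rot: [0.707, -0.014, -0.707, -0.016]
wrist_force: [1.0, -0.5, -0.8]
width: 0.501
```

Request:
{"fn": "step_arm", "kwargs": {
  "increments": [
    [[0.5,-1.0,0,0,0,0,0],[0.3,-2.1,0,0,0,0,0],[0.2,-3.0,0.3,0,0,0,0],[0.2,-3.2,1.5,-0.1,-0.1,0,0],[0.2,-3.2,2.8,-0.1,-0.2,0,0],[0.2,-3.2,4.1,-0.2,-0.4,0,0],[0.2,-3.2,5.4,-0.3,-0.6,0,0],[0.2,-3.2,6.7,-0.4,-0.8,0,0],[0.2,-3.2,8.0,-0.5,-1.0,0,0],[0.2,-3.2,9.3,-0.5,-1.2,0,0]]
  ]
}}

```text
clock: 26.78
eef_pos: [434.4, -265.6, 131.6]
ee_rot: [0.707, 0.023, -0.706, 0.021]
wrist_force: [1.4, 0.9, 0.8]
width: 0.8
```

Run:
```python
from boxes import *
p=go();save('t10.png',p[190:280,220:460],3.3);p,d=snap('side');save('s10.png',p[130:270,290:430],5.5);rv(-84)
W=pts('top',np.load('top.npz')['d']);m=(W[...,2]>20)&(W[...,0]>395)&(W[...,0]<475)&(W[...,1]>-40)&(W[...,1]<65)
P=np.load('top.npz')['p'];m&=P.min(-1)>170;q=W[m];print(len(q),cv2.minAreaRect(q[:,:2].astype(np.float32)),np.percentile(q[:,2],[5,50,95]))
```

```text
26.8333 [ 434.8 -273.3  132. ] [-0.78  0.28  1.76 -0.    1.09  0.73]
[[ 0.002  0.061 -0.998]
 [-0.003 -0.998 -0.061]
 [-1.     0.003 -0.002]]
turn [-0.54 -0.02 -0.  ]
177 ((436.5753173828125, 31.219064712524414), (68.85646057128906, 51.29179382324219), 87.787353515625) [25.90024135 29.91968672 34.02285894]
```

View pics/t10.png

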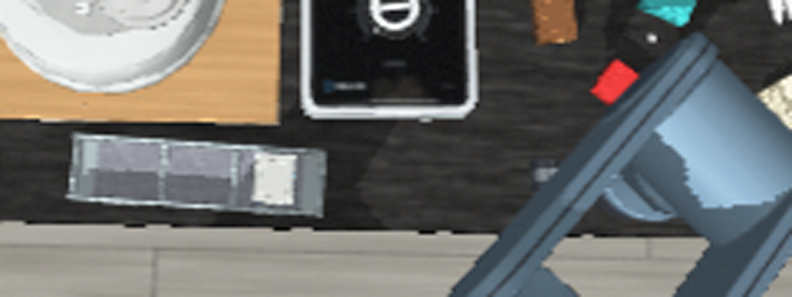

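View pics/s10.png

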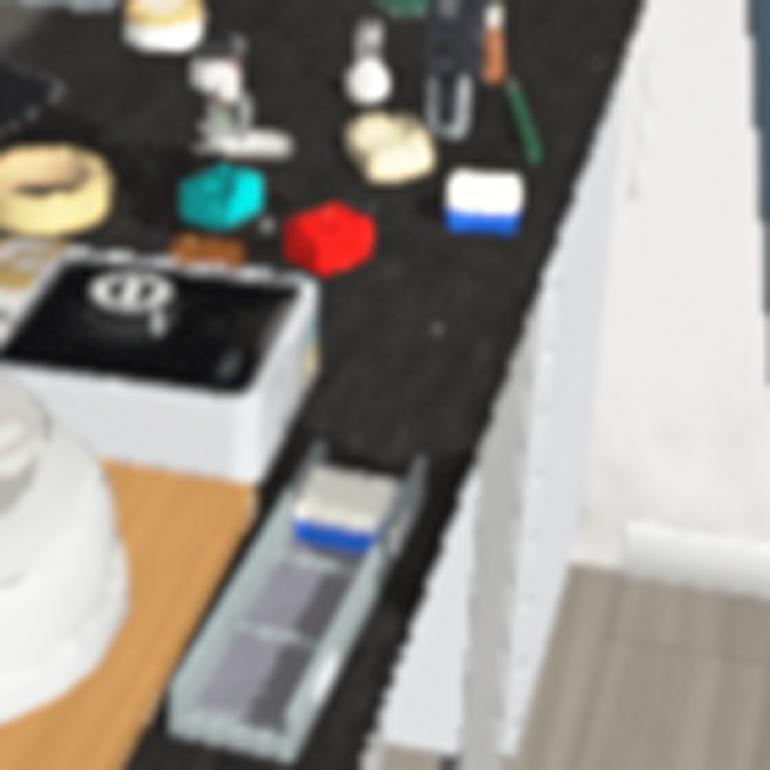

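Request:
{"fn": "step_arm", "kwargs": {
  "increments": [
    [[0.2,0,1.3,0.07,-0.1,0,0],[0.2,0,2.5,0.15,-0.3,0,0],[0.2,0,3.7,0.2,-0.5,0,0],[0.2,0.2,4.58,0.25,-0.5,0,0],[0.2,1.0,4.58,0.25,-0.5,0,0],[0.2,2.0,4.58,0.25,-0.5,0,0],[0.2,3.0,4.58,0.25,-0.5,0,0],[0.2,3.9,4.58,0.25,-0.5,0,0],[0.2,4.2,4.58,0.25,-0.5,0,0],[0.2,4.2,4.58,0.25,-0.5,0,0]]
  ]
}}

```text
clock: 27.72
eef_pos: [433.9, -404.8, 2.8]
ee_rot: [-0.706, -0.038, 0.707, -0.034]
wrist_force: [0.0, 0.7, 0.7]
width: 0.8
```

Request:
{"fn": "step_arm", "kwargs": {
  "increments": [
    [[0.2,-0.07,0.18,-0.05,0,0,0],[0.2,-0.07,0.18,-0.05,0,0,0],[0.8,-0.07,0.18,-0.05,0,0,0],[0.8,-0.07,0.18,-0.05,0,0,0],[0.8,-0.07,0.18,-0.05,0,0,0],[0.8,-0.07,0.18,-0.05,0,0,0],[0.8,-0.07,0.18,-0.05,0,0,0],[0.8,-0.07,0.18,-0.05,0,0,0],[0.8,-0.7,0.18,-0.05,0,0,0],[0.8,-1.5,0.18,-0.05,0,0,0]]
  ]
}}

```text
clock: 28.55
eef_pos: [434.7, -408.4, 46.3]
ee_rot: [-0.704, -0.039, 0.708, -0.032]
wrist_force: [-0.8, -0.3, -2.7]
width: 0.408
```

Run:
```python
from boxes import *
p,d=snap('side');save('s11.png',p[130:230,320:420],6);rv(-92.5)
o=arm.observe();print(o['eef_pos'],o['width']);print(R.from_quat(o['ee_rot']).as_matrix().round(3))
```

```text
turn [ 1.66 -0.    0.02]
[ 437.15531928 -411.56920875   52.44242007] 0.4097916064159679
[[ 0.     0.101 -0.995]
 [ 0.002 -0.995 -0.101]
 [-1.    -0.002 -0.001]]
```

View pics/s11.png

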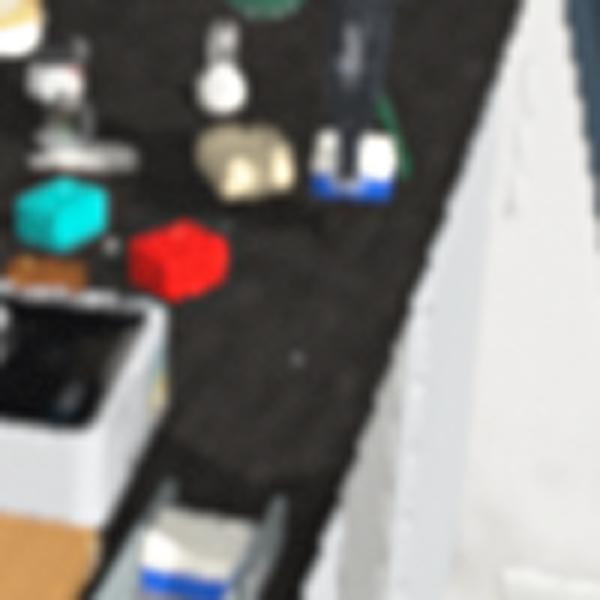

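Request:
{"fn": "step_arm", "kwargs": {
  "increments": [
    [[0.8,-0.8,0,0,0,0,0],[0.8,-1.7,-0.3,0,0,0,0],[0.8,-1.9,-1.4,-0.1,0.2,0,0],[0.8,-1.9,-2.6,-0.25,0.4,0,0],[0.8,-1.9,-3.8,-0.37,0.7,0,0],[0.8,-1.9,-5.0,-0.5,1.0,0,0],[0.8,-1.9,-6.2,-0.6,1.2,0,0],[0.8,-1.9,-7.4,-0.73,1.4,0,0],[0.8,-1.9,-8.6,-0.86,1.66,0,0],[0.8,-1.9,-9.8,-1.0,1.66,0,0]]
  ]
}}

```text
clock: 29.43
eef_pos: [436.7, -114.5, 110.0]
ee_rot: [0.707, -0.015, -0.707, -0.017]
wrist_force: [1.7, 0.2, -1.1]
width: 0.408
```

Request:
{"fn": "step_arm", "kwargs": {
  "increments": [
    [[0.8,0,-1.2,0.05,0,0,0],[0.8,0,-2.4,0.1,0,0,0],[0.8,0,-3.6,0.15,0,0,0],[0.8,0,-4.8,0.2,0,0,0],[0.8,0,-6.0,0.25,0,0,0],[0.8,0,-7.2,0.3,0,0,0],[0.8,0,-8.3,0.35,0,0,0],[0.8,0,-9.14,0.35,0,0,0],[0.8,0,-9.14,0.35,0,0,0],[0.8,0,-9.14,0.35,0,0,0]]
  ]
}}

```text
clock: 30.27
eef_pos: [438.2, 161.1, 110.4]
ee_rot: [0.707, -0.014, -0.707, -0.015]
wrist_force: [0.2, 0.5, -1.7]
width: 0.41
```

Request:
{"fn": "step_arm", "kwargs": {
  "increments": [
    [[0.8,0.4,0,0,0,0,0],[0.8,0.9,0,0,0,0,0],[0.8,1.4,0,0,0,0,0],[0.8,1.6,0,0,0,0,0],[0.8,1.6,0,0,0,0,0],[0.8,1.6,0,0,0,0,0],[0.8,1.6,0,0,0,0,0],[0.8,1.6,0,0,0,0,0],[0.8,1.6,0,0,0,0,0],[0.8,1.6,0,0,0,0,0]]
  ]
}}

```text
clock: 31.1
eef_pos: [438.6, 161.2, 63.0]
ee_rot: [0.708, -0.014, -0.706, -0.015]
wrist_force: [0.0, 0.1, -1.6]
width: 0.412
```

Run:
```python
from boxes import *
from edge import *
p,d=snap('side');save('s12.png',p[190:290,290:390],6);rv(-92.5)
o=arm.observe();print(o['eef_pos'],o['width']);print(R.from_quat(o['ee_rot']).as_matrix().round(3))
p=p.astype(int);b=p[...,2]-p[...,0];yf=o['eef_pos'][1]+18
m=np.zeros_like(b);
for v in range(205,260):
    r=b[v,310:350]; th=60; i=np.where(r>th)[0]
    if len(i)>1:
        l,rr=i[0],i[-1]
        L=310+l-(r[l]-th)/(r[l]-r[l-1]);Rr=310+rr+(r[rr]-th)/(r[rr]-r[rr+1])
        print(v,round(L,1),round(Rr,1),hit('side',L,v,1,yf+1).round(1),hit('side',Rr,v,1,yf-1).round(1))
```

```text
turn [ 0.02 -0.02  0.02]
[438.45861713 161.23928847  62.8380215 ] 0.4104197982333179
[[ 0.002 -0.042 -0.999]
 [ 0.002 -0.999  0.042]
 [-1.    -0.002 -0.002]]
225 343.5 347.9 [416.7 180.2 114.2] [405.8 178.2 115.1]Traceback (most recent call last):
  File "<stdin>", line 11, in <module>
IndexError: index 40 is out of bounds for axis 0 with size 40
```

View pics/s12.png

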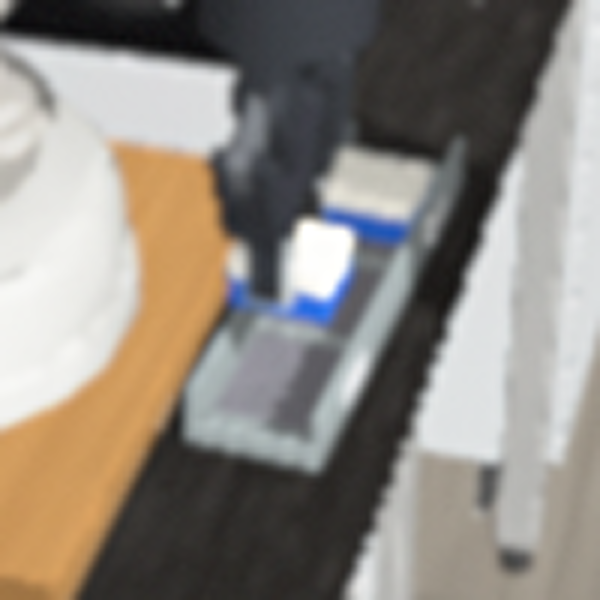

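Run:
```python
from edge import *
p=np.load('side.npz')['p'].astype(int);b=p[...,2]-p[...,0]
for v in range(236,245):print(v,b[v,324:352].tolist())
for u,v in((327.6,238.5),(344.5,242),(344.5,242.6)):print(hit('side',u,v,1,179.2).round(1))
```

```text
236 [-115, -119, -108, -50, 21, 45, 37, 25, 14, 8, 10, 9, 8, 9, 2, -5, -7, -5, -4, -3, -1, -3, 36, 99, 81, 25, 3, 3]
237 [-117, -118, -110, -56, 37, 90, 77, 44, 16, 8, 8, 8, 8, 8, 5, -3, -5, -7, -6, -4, -1, 10, 90, 119, 63, 13, 2, 3]
238 [-117, -116, -105, -49, 51, 113, 92, 49, 17, 7, 7, 5, 7, 6, 11, 23, 28, 14, 4, -4, -1, 49, 124, 103, 36, 5, 2, 4]
239 [-116, -112, -98, -36, 65, 119, 97, 55, 27, 20, 12, 11, 8, 11, 28, 69, 101, 91, 64, 42, 55, 107, 127, 67, 14, 2, 3, 5]
240 [-113, -107, -88, -30, 60, 101, 93, 67, 45, 39, 38, 43, 41, 38, 64, 114, 161, 162, 144, 134, 143, 149, 97, 31, 5, 1, 4, 8]
241 [-111, -99, -75, -26, 30, 50, 56, 50, 44, 50, 57, 71, 80, 80, 106, 149, 183, 190, 192, 190, 182, 136, 55, 12, 2, 3, 7, 9]
242 [-105, -88, -58, -13, 9, 13, 16, 17, 20, 29, 36, 50, 64, 74, 99, 125, 143, 157, 170, 180, 164, 95, 27, 2, 2, 5, 8, 11]
243 [-98, -72, -34, 0, 5, 5, 6, 6, 9, 13, 15, 18, 23, 31, 43, 53, 64, 80, 102, 120, 107, 55, 12, 1, 4, 6, 10, 13]
244 [-87, -51, -5, 9, 7, 6, 7, 8, 7, 9, 9, 9, 9, 10, 14, 14, 17, 25, 35, 47, 43, 20, 4, 3, 4, 8, 11, 13]
[459.3 179.2  62.6]
[413.3 179.2  61.3]
[413.3 179.2  59.4]
```

Request:
{"fn": "step_arm", "kwargs": {
  "increments": [
    [[0.8,0,0,-0.06,0,0,0],[0.8,0.3,0,-0.06,0,0,0],[0.8,0.6,0,-0.06,0,0,0],[0.8,0.9,0,-0.06,0,0,0],[0.8,1.1,0,-0.06,0,0,0],[0.8,1.3,0,-0.06,0,0,0],[0.8,1.4,0,-0.06,0,0,0],[0.8,1.5,0,-0.06,0,0,0],[0.8,1.6,0,-0.06,0,0,0],[0.8,1.6,0,-0.06,0,0,0]]
  ]
}}

```text
clock: 31.98
eef_pos: [440.2, 161.2, 14.4]
ee_rot: [0.707, -0.014, -0.707, -0.015]
wrist_force: [-0.9, 0.7, -2.8]
width: 0.409
```

Request:
{"fn": "step_arm", "kwargs": {
  "increments": [
    [[0.8,0.1,0,0,0,0,0],[0.8,0.17,0,0,0,0,0],[0.8,0.22,0,0,0,0,0],[0.8,0.22,0,0,0,0,0],[0.5,0.22,0,0,0,0,0],[0.5,0.22,0,0,0,0,0],[0.5,0.22,0,0,0,0,0],[0.5,0.22,0,0,0,0,0],[0.5,-0.3,0,0,0,0,0],[0.5,-0.8,0,0,0,0,0]]
  ]
}}

```text
clock: 32.82
eef_pos: [439.2, 161.0, 37.9]
ee_rot: [-0.706, 0.014, 0.708, 0.015]
wrist_force: [-0.4, -0.5, 0.2]
width: 0.494
```

Request:
{"fn": "step_arm", "kwargs": {
  "increments": [
    [[0.5,-1.0,0,0,0,0,0],[0.5,-2.1,0,0,0,0,0],[0.5,-3.2,0,0,0,0,0],[0.5,-4.2,1,0,0,0,0],[0.5,-4.2,2.2,0,0,0,0],[0.5,-4.2,3.5,0,0,0,0],[0.5,-4.2,4.8,0,0,0,0],[0.5,-4.2,6.1,0,0,0,0],[0.5,-4.2,7.4,0,0,0,0],[0.5,-4.2,8.7,0,0,0,0]]
  ]
}}

```text
clock: 33.65
eef_pos: [428.0, -101.6, 163.6]
ee_rot: [-0.706, 0.014, 0.707, 0.015]
wrist_force: [0.9, 0.8, -1.0]
width: 0.498
```

Request:
{"fn": "step_arm", "kwargs": {
  "increments": [
    [[0.5,0,1.3,0,0,0,0],[0.5,0,2.6,0,0,0,0],[0.5,0,3.9,0,0,0,0],[0.5,0,5.2,0,0,0,0],[0.5,0,5.2,0,0,0,0],[0.5,0,5.2,0,0,0,0],[0.5,0,5.2,0,0,0,0],[0.5,0,5.2,0,0,0,0],[0.5,0,5.2,0,0,0,0],[0.5,0,5.2,0,0,0,0]]
  ]
}}

```text
clock: 34.48
eef_pos: [421.7, -256.2, 163.5]
ee_rot: [-0.707, 0.014, 0.707, 0.014]
wrist_force: [0.1, 0.2, 0.2]
width: 0.499
```

Run:
```python
from boxes import *
p=go();save('t13.png',p[170:280,140:300],5);save('t13b.png',p,1.25);W=pts('top',np.load('top.npz')['d'])
for c in(16,161):
    m=(p.min(-1)>150)&(abs(W[...,1]-c)<24)&(W[...,0]>409)&(W[...,0]<463)&(W[...,2]>24)&(W[...,2]<40)
    n,l,st,cc=cv2.connectedComponentsWithStats(m.astype(np.uint8));i=1+np.argmax(st[1:,4]);q=W[l==i]
    A=np.c_[q[:,:2]-q[:,:2].mean(0),np.ones(len(q))];f=np.linalg.lstsq(A,q[:,2],rcond=None)[0]
    print(len(q),q.mean(0).round(1),np.percentile(q,[2,98],axis=0).round(1).tolist(),'slope',f.round(3))
p,d=snap('side');save('s13.png',p[130:330,220:400],4)
```

```text
34.5333 [ 421.7 -256.4  163.6] [-0.77  0.22  1.77  0.    1.16  0.84]
[[-0.001 -0.04  -0.999]
 [ 0.001 -0.999  0.04 ]
 [-1.    -0.001  0.001]]
171 [433.3  14.   30.3] [[410.6, -3.2, 25.8], [455.5, 30.4, 35.8]] slope [ 1.0000e-03 -1.1000e-02  3.0328e+01]
175 [440.  161.6  29.9] [[419.1, 144.6, 25.5], [462.5, 179.0, 34.5]] slope [-2.300e-02  3.800e-02  2.986e+01]
```

View pics/t13.png

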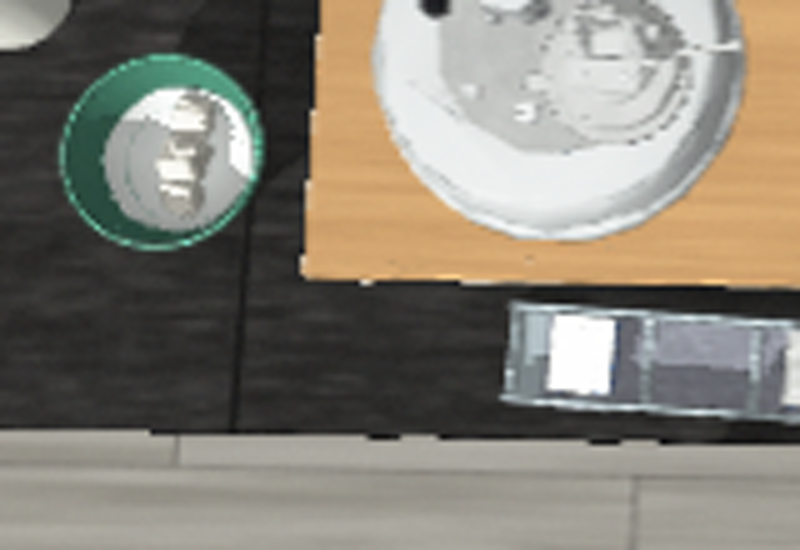

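View pics/s13.png

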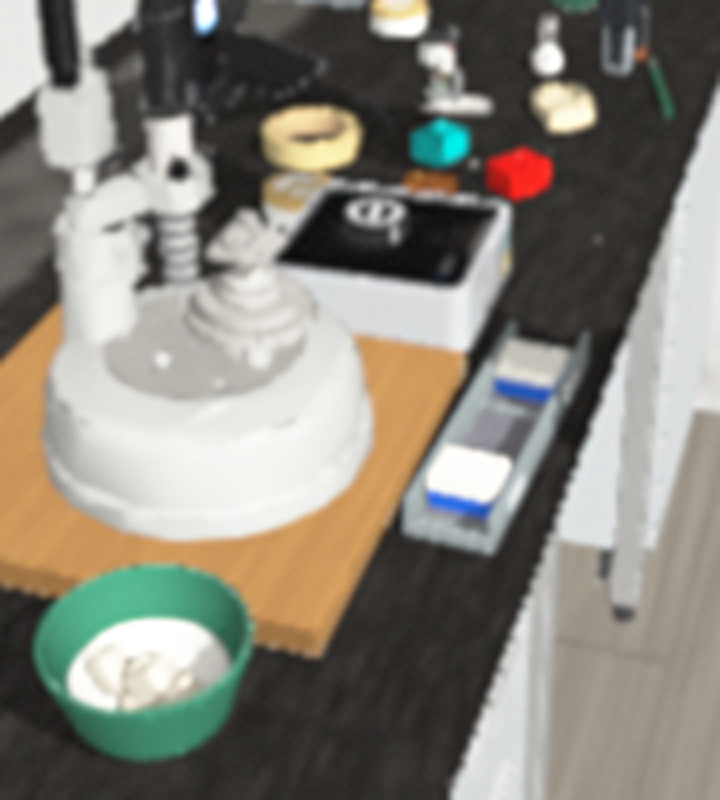

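View pics/t13b.png

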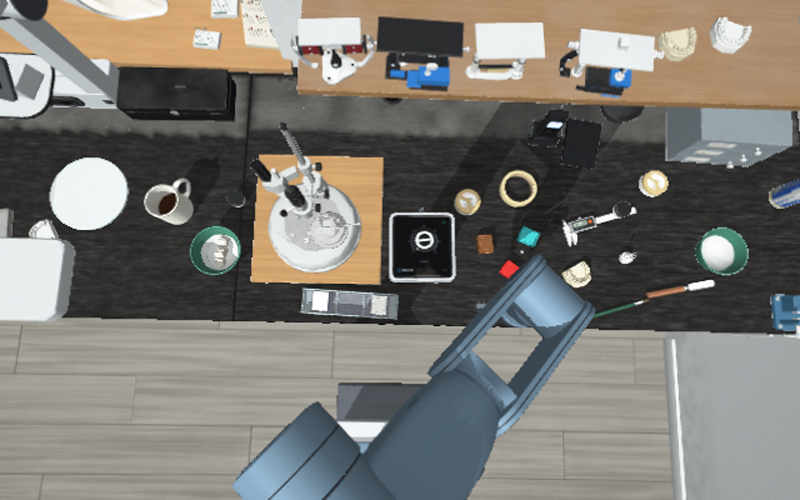

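Run:
```python
from boxes import *
D=[];
for _ in range(8):
    p,d=arm.snapshot('top');d=d.copy();d[d==0]=np.nan;D.append(d)
W=pts('top',np.nanmean(D,0).astype(float))
for c in(14,161.6):
    m=(p.min(-1)>150)&(abs(W[...,1]-c)<20)&(W[...,0]>409)&(W[...,0]<463)&(W[...,2]>20)&(W[...,2]<40)
    m=cv2.erode(m.astype(np.uint8),np.ones((3,3)))>0
    q=W[m];A=np.c_[q[:,:2]-q[:,:2].mean(0),np.ones(len(q))];f,r,*_=np.linalg.lstsq(A,q[:,2],rcond=None)
    print(len(q),q.mean(0).round(1),'slope',f.round(3),'rms',np.sqrt(r/len(q)))
```

```text
117 [432.7  14.1  30.2] slope [-4.0000e-03  7.0000e-03  3.0205e+01] rms [0.84627317]
125 [440.3 161.4  30. ] slope [ 1.500e-02 -2.000e-03  2.995e+01] rms [0.91640762]
```

Both boxes are flat (tilt under 1°), shut and at the right height, with four offcuts in the bowl. I'm handing in.

```bash
python3 -c "
from plant import arm
print(arm.job_done())"
```

```text
the job is handed in; nothing more can be done
None
```

The job is done and handed in at about 35 s on the robot's clock. There were two blue crown boxes and four plaster offcuts; the third box was absent.

- **Lids:** I shut both lids before lifting either box.
- **Offcuts:** All four, three from the case and one from the worktop, went into the left green bowl. The last side and top views show them lying there together.
- **Boxes:** Each stands in one of the two end compartments, and the middle one is empty.
    - An average of eight depth pictures gave a tilt under 1° for both.
    - The lid tops read 30 mm above the worktop, against 29 mm expected for a shut box on the case floor.
    - Both boxes sit about 5 mm beyond the stated compartment centres, towards the end walls.
- **Everything else:** The brown, red and turquoise look-alikes and the jars and dental model were not touched, and I saw no box knocked aside.

**Checks that disagreed:**
- A single depth picture suggested about 2° of tilt on one box; the averaged check did not confirm it.
- The side camera and the tool position differed by 2 to 3 mm along x. I shifted both placings 1.5 to 2 mm for this, and both boxes went in without touching the walls.

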